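# Refocus a slide projector to the mark with the play taken up

### The job

The projector's lens stands too far out and its focus tab has some free play, so slide the tab back towards the button end until the yellow pointer stands at least 10 mm short of the red mark, then bring it outwards, towards the lens end, up to the mark without running past it, and stop with the pointer level with the mark to within half a scale division and the play still taken up outwards. Only then press the square white button fully in and let it come back, to store the setting. Leave the canister, brass helix, lens turret and nut driver where they are.

Things in the scene. Friction and masses are not known exactly. Their poses are not given: they have to be found in the camera images.
- projector: fixed olive slide projector. Origin on the table under it; x away from the robot side, y along it to the lens end, z up. Housing 300 mm long in y, x = -18 to 132, 190 mm high, slide tray on top to z = 250. At the robot side a skirt slopes 35 degrees to the horizontal, from (x -100, z 22) up to (x -18, z 79); outward normal (-sin 35, 0, cos 35 deg). Brass lens out of the +y end, up to y = 300.
- hood_edge (a point): middle of the lower front edge of the hood lip that overhangs the skirt's upper part all along the projector: lip 28 mm deep from the housing, 170 to 190 mm above the table. A gripper pointing straight down strikes it and cannot get at the tab: come in tilted about 35 degrees, along the skirt's normal. Axes as the projector's.
- tab_grip (a point): middle of the black focus tab (white cap), 24 mm above the skirt along its normal. The fin is 36 mm tall along the normal, 14 mm thick in the projector's y (grip across this), 24 mm wide up the slope. Axes: x up the slope, y projector's y, z skirt's outward normal. It slides along y, stays where left (4 N drag with the lens). Over 25 mm free at both sides.
- thumb_tab (a joint): free play of the tab relative to the lens, m: -0.004 to +0.004, positive outwards (projector's +y). In these 8 mm the tab moves alone (0.6 N); only at an end do lens and pointer follow. +0.004: play taken up outwards. Starts at -0.004 to -0.002.
- pointer (a point): tip of the yellow pointer (2.5 mm wide) that moves with the lens along a white scale with 5 mm divisions on the hood's top, 194 mm above the table. Axes as the projector's. It travels from y = -35 to +55 mm in the projector's frame. At play 0 the tab has the pointer's y, so at +0.004 it is 4 mm ahead.
- mark_line (a point): the red mark line (2.5 mm wide) of a fixed red rider clipped on the same scale, opposite the pointer; axes as the projector's. The pointer is on the mark when both have the same y along the projector. At the start the pointer stands 13 to 58 mm beyond it, towards the lens end (+y).
- button_top (a point): centre of the top face of the square white push button, 24 x 24 mm, on the skirt 110 mm from the projector's middle at the end away from the lens; its face stands 14 mm above the skirt when out. z is the skirt's outward normal: press along -z, straight into the skirt.
- store_button (a joint): how far the button is pressed, m: 0 out, 0.006 fully in; needs about 1 N to start and 4 N fully in; springs back.
- canister: loose aluminium screw-top canister, 62 mm across, 80 mm high, origin under its centre; leave it
- helix: loose brass focusing helix standing on the table, 60 mm across, 48 mm high, origin under its centre; leave it
- turret: loose black bakelite lens turret, 80 mm across, 48 mm high, origin under its centre; leave it
- nut_driver: loose steel nut driver with walnut handle lying on the table, about 185 mm long along its x, 28 mm thick, origin on the table under its middle; leave it

How it is judged:
By the outcome, as a careful person would: the job done as asked, in the order asked, and still so for the second after the job is handed in, with the robot touching nothing.
It also fails if it takes over 54 s, if anything falls off the work surface, if the arm or the gripper's body presses on something with over 40 N, if the wrist force passes 120 N, or if a joint passes its speed limit or range.

### The arm

A 6-joint arm with a two-finger parallel gripper is mounted at the origin on the work surface. World frame = base frame: x ahead of the robot, y to its left, z up, the work surface at z = 0. Lengths are in mm, angles in rad, forces in N, time in s.
With the tool pointing down it reaches from about 400 to 925 mm from the base axis. Payload 3.4 kg.
Tool frame: the origin (TCP) lies at the very end of the fingers, on their centre line; the grasp point (between the pads) lies 19 mm behind it; y points along the fingers, z is the direction in which the jaws open and shut, and the axes are right-handed (so a half turn about y gives the same grasp; the last joint's range is limited). The gripper opens to 85 mm and grips with 20 to 120 N. Pads are 22 mm wide; open, the fingers measure 114 mm over their backs; the gripper's body (76 mm by 85 mm) begins 54 mm behind the grasp point. The pads swing forward as they close: fully open they stand 13 mm farther back than shut.
Start: joints at [1.069, 0.307, 1.506, -0, 1.328, -0.073], TCP at [238.573, 523.177, 198.905] pointing down, gripper open.
Joint ranges: [-3.12, 3.12], [-1.05, 2.28], [0.14, 2.33], [-1.42, 4.57], [0.1, 2.73], [-2.68, 2.68]. Speed limits (rad/s): [2.57, 2.57, 3.14, 3.14, 3.14, 3.14].

### API

Orientations are given as a unit quaternion [x, y, z, w].
In Python, from rig import r gives the robot as it stands. The module is installed in compiled form; this text tells all that it offers.
- The arm moves only by the shell command python3 -m crank 'ROWS'. ROWS is JSON, a list of rows, each an object of numbers: "dx", "dy", "dz": the shift along the world's x, y, z in cm; "ax", "ay", "az": the turn, a rotation vector about the world's x, y, z in rad; "gripper": the opening, from -1 (shut) to 1 (fully open). In form: [{"dx": .., "dy": .., "dz": .., "ax": .., "ay": .., "az": .., "gripper": ..}, ...]. A call has 1 to 20 rows; each row shifts and turns the commanded pose from where the row before left it; what a row does not reach is not made up. A row lasts 1/10 s, in which the tool goes at most 50 mm and 8.59 degrees, less where a joint would pass 70% of its speed; a pose out of reach is approached as far as the arm can. A call with a gripper value outside its range is refused whole. The fingers move at their own pace and stop on an object; the grip force is fixed at half the most. Time passes only in rows, so rows that do not move let the fingers close. It gives the time, the measured TCP pose, the force and the opening at its end, in the units of the state.
- r.observe(): the state, without advancing time (a new reading comes with each control period).
- r.capture(name): name is "scene" or "top" or "wrist"; returns a dict with "img" (384x512x3 uint8, blue, green, red), "vertical_fov" (degrees; the focal length in pixels is half the picture's height over the tangent of half this angle, whatever the lens; pixels are square), "cx", "cy" (the principal point, pixels), "extrinsics" (4x4, takes a point from world to camera coordinates). Camera axes: x right, y down, z forward; pixel columns grow to the right and rows downward; lengths in mm; the calibration is good to about 2 mm. A picture is of the moment at which its call begins. There is no depth.
- r.close_job(): hands the job in, once; it reports no verdict.
Trained networks look in a picture, given as the dict that the camera call returned (one of the last four; its "shot" number tells which), for a name from the list of things; names that differ only in an ending like _2 or _b are one class to them, and where a whole thing is asked for, a point or a joint stands for the part that bears it (a point fixed in the world has none). Each returns a list of dicts, best first, with "score" (0 to 1); they miss things now and then, are a little off and sometimes report something else, mostly with a low value. They report only what shows in the picture. A call takes as long as a camera call.
- r.boxes_of(picture, thing): "rect" ([left, top, right, bottom] as shares, 0 to 1, of the picture: columns of its width, rows of its height, round what is visible of it).
- r.spot_point(picture, thing): "location" ([row, column] as shares, 0 to 1, of the picture: columns of its width, rows of its height: a listed point, or the origin of a listed thing).
The state is a dict: "t": time; "qpos": joint angles; "qvel": joint speeds; "joint_efforts": joint torques, N m; "position": TCP position; "tcp_rot": TCP orientation; "force": force on the tool from outside, world axes, zero at the start; "ft_torque": the same for the moment, N m; "finger_gap": opening from 0.0 (shut) to 1.0 (fully open).
Only numpy, scipy, OpenCV 4.12 (cv2) and the standard library are available. Lean on these libraries where they do the work, as an engineer would, in place of code of your own. Each camera call takes 0.05 s, during which the arm holds its last target. There are 200 camera calls.

## Working session

There is one attempt and no reset: what is moved stays moved. The work goes in short steps, Python scripts to look and compute and a shell command to move; the robot and the scene stay as the last step left them, time stands still between calls to the robot, and variables do not carry over. Pictures are saved under pics/ and viewed, about 8 in all and at most 12, crops included, and the job is handed in when it is done.

```bash
mkdir -p pics; cat > h.py <<'E'
import numpy as np, cv2
from rig import r
def K(c):
    h,w=c["img"].shape[:2]; f=h/2/np.tan(np.radians(c["vertical_fov"])/2); return f,c["cx"],c["cy"]
def ray(c,loc):
    h,w=c["img"].shape[:2]; f,cx,cy=K(c); E=np.array(c["extrinsics"]); R=E[:3,:3]; t=E[:3,3]
    d=R.T@np.array([(loc[1]*w-cx)/f,(loc[0]*h-cy)/f,1]); return -R.T@t, d/np.linalg.norm(d)
def onz(c,loc,z):
    o,d=ray(c,loc); return o+d*(z-o[2])/d[2]
def tri(rs):
    A=0;b=0
    for o,d in rs:
        P=np.eye(3)-np.outer(d,d); A=A+P; b=b+P@o
    return np.linalg.solve(A,b)
def proj(c,p):
    f,cx,cy=K(c); E=np.array(c["extrinsics"]); q=E[:3,:3]@p+E[:3,3]; return f*q[0]/q[2]+cx, f*q[1]/q[2]+cy
E
python3 - <<'E'
from h import *
np.set_printoptions(precision=1,suppress=True)
C={n:r.capture(n) for n in("scene","top","wrist")}
cv2.imwrite("pics/a.png",np.hstack([cv2.resize(C[n]["img"],(400,300)) for n in("scene","top")]))
cv2.imwrite("pics/s.png",cv2.resize(C["scene"]["img"],(800,600)))
for n,c in C.items():
    o,d=ray(c,(.5,.5)); print(n,o,d,c["vertical_fov"])
for k in["projector","hood_edge","tab_grip","pointer","mark_line","button_top","canister","helix","turret","nut_driver"]:
    rs=[]
    for n,c in C.items():
        p=r.spot_point(c,k)
        if p:
            print(k,n,round(p[0]["score"],2),np.array(p[0]["location"]))
            if p[0]["score"]>.4: rs.append(ray(c,p[0]["location"]))
    if len(rs)>1: 
        P=tri(rs);print("  ",P,[round(float(np.linalg.norm(np.cross(d,P-o))),1) for o,d in rs])
print(r.observe())
E
```

```text
scene [ 658.3 -547.1  569.9] [-0.1  0.8 -0.6] 55.36328515087892
top [ 427.    11.2 1089.5] [ 0.2  0.  -1. ] 50.95521022036171
wrist [178.3 550.6 372.3] [ 0.2 -0.1 -1. ] 62.081081388488606
projector scene 0.64 [0.6 0.6]
projector top 0.71 [0.4 0.5]
   [713.1  26.4  -3.9] [5.4, 5.4]
hood_edge scene 0.71 [0.5 0.6]
hood_edge top 0.92 [0.4 0.5]
   [671.8  27.5 170.2] [3.7, 3.7]
tab_grip scene 0.81 [0.5 0.6]
tab_grip top 0.57 [0.4 0.5]
   [656.9  58.   89.7] [3.0, 3.0]
pointer scene 0.72 [0.4 0.6]
pointer top 0.86 [0.4 0.5]
   [686.   63.7 191.7] [3.8, 3.8]
mark_line scene 0.38 [0.4 0.6]
mark_line top 0.38 [0.4 0.5]
button_top scene 0.7 [0.7 0.6]
button_top top 0.43 [0.4 0.6]
   [669.  -83.4  60.8] [2.1, 2.1]
canister scene 0.64 [0.9 0.5]
canister top 0.58 [0.5 0.7]
   [ 655.3 -217.8    1.2] [0.8, 0.8]
helix scene 0.94 [0.9 0.4]
helix top 0.58 [0.6 0.7]
   [ 534.1 -213.5    3.2] [2.5, 2.5]
turret scene 0.95 [0.5 0.5]
turret top 0.85 [0.6 0.4]
   [524.6 215.8   1.1] [4.5, 4.5]
nut_driver scene 0.83 [0.6 0.5]
nut_driver top 0.55 [0.6 0.5]
   [533.8  10.9  -3.9] [3.7, 3.7]
{'t': 1.65, 'qpos': array([ 1.1,  0.3,  1.5,  0. ,  1.3, -0.1]), 'qvel': array([ 0.,  0.,  0.,  0., -0.,  0.]), 'joint_efforts': array([ -0. , -45.7, -25.2,  -0. ,   0. ,   0. ]), 'position': array([238.6, 523.2, 198.9]), 'tcp_rot': array([ 0.7, -0.2,  0.2, -0.7]), 'force': array([-0.2, -0.3, -0.7]), 'ft_torque': array([-0., -0., -0.]), 'finger_gap': 0.9980907180007513}
```

View pics/a.png

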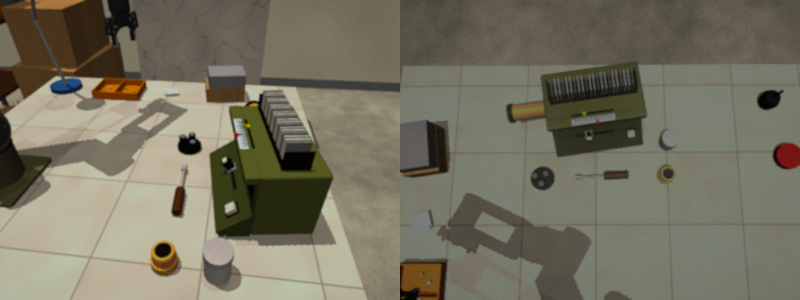

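```bash
python3 - <<'E'
from h import *
t=r.capture("top"); s=r.capture("scene")
a=cv2.resize(t["img"][70:205,130:320],None,fx=4,fy=4,interpolation=2); cv2.imwrite("pics/t1.png",a)
b=cv2.resize(s["img"][110:320,255:440],None,fx=2.85,fy=2.85,interpolation=2); cv2.imwrite("pics/s1.png",b)
np.set_printoptions(precision=4,suppress=True)
for k in["projector","hood_edge","tab_grip","pointer","mark_line","button_top"]:
  for n,c in(("top",t),("scene",s)):
    for p in r.spot_point(c,k)[:3]: print(k,n,round(p["score"],2),(np.array(p["location"])*[384,512])[::-1])
E
```

```text
projector top 0.95 [253.9008 163.8912]
projector scene 0.79 [315.8016 244.608 ]
projector scene 0.6 [290.2016 207.0144]
projector scene 0.44 [278.784  348.2112]
hood_edge top 0.79 [251.4944 160.0896]
hood_edge scene 0.42 [308.3776 168.192 ]
tab_grip top 0.68 [239.9232 173.9136]
tab_grip scene 0.5 [289.0752 205.5936]
pointer top 0.57 [233.7792 152.2176]
pointer scene 0.65 [308.2752 159.8976]
mark_line top 0.51 [252.9792 153.1008]
mark_line scene 0.49 [311.6032 169.3056]
button_top top 0.61 [293.6832 168.8832]
button_top top 0.26 [259.2768 223.6032]
button_top scene 0.47 [291.1232 264.8832]
```

View pics/t1.png

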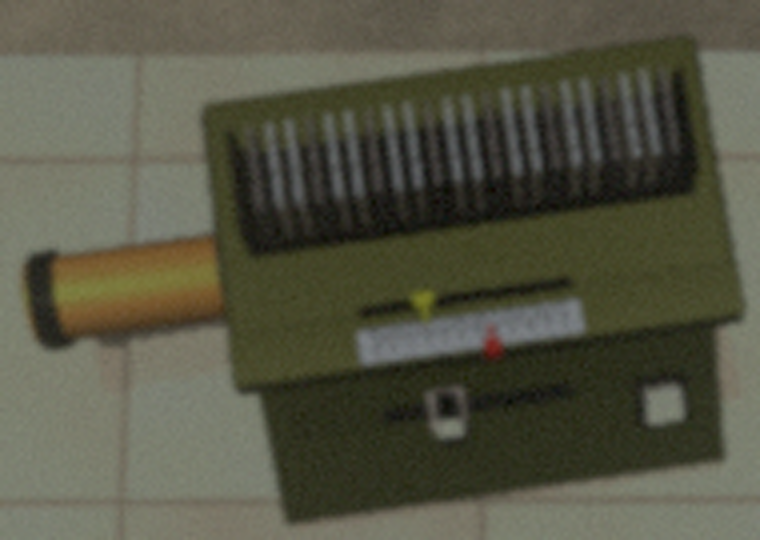

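View pics/s1.png

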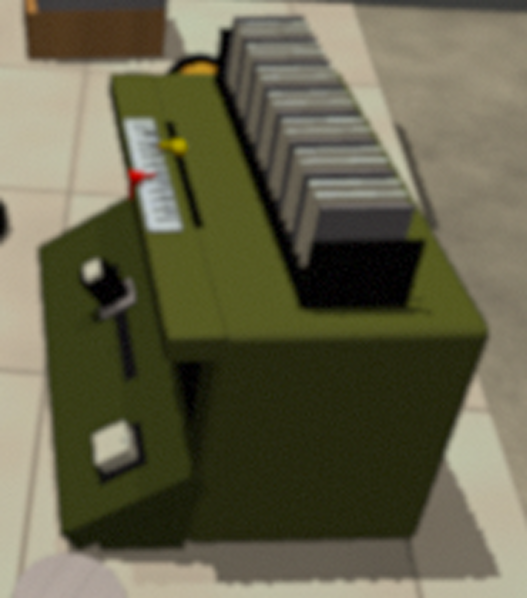

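```bash
cat > fit.py <<'E'
from h import *
from scipy.optimize import least_squares
def pw(q,p):
    c,s=np.cos(q[2]),np.sin(q[2]); p=np.asarray(p,float); return np.array([q[0]+c*p[0]-s*p[1],q[1]+s*p[0]+c*p[1],p[2]])
E
python3 - <<'E'
from fit import *
np.set_printoptions(precision=2,suppress=True)
t=r.capture("top"); s=r.capture("scene")
T=lambda u,v:(u/4+130,v/4+70); S=lambda u,v:(u/2.85+255,v/2.85+110)
obs=[(t,(-46,150,190),T(238,389)),(t,(-46,-150,190),T(743,319)),(t,(132,150,190),T(206,105)),(t,(132,-150,190),T(693,37)),
(s,(-46,150,190),S(112,75)),(s,(-46,-150,190),S(167,341)),(s,(132,-150,190),S(487,333)),(s,(132,-150,0),S(412,537))]
f=lambda q:np.concatenate([np.array(proj(c,pw(q,p)))-o for c,p,o in obs])
z=least_squares(f,[713,26,.13],loss="soft_l1"); print(z.x,f(z.x).reshape(-1,2))
q=z.x
L=lambda uv:(uv[1]/384,uv[0]/512)
def inp(P): 
    d=P-[q[0],q[1],0]; c,s_=np.cos(q[2]),np.sin(q[2]); return np.array([c*d[0]+s_*d[1],-s_*d[0]+c*d[1],d[2]])
for n,c,a,b in(("top",t,T(424,312),T(492,330)),("sc",s,S(168,146),S(150,176))):
    print(n,"ptr",inp(onz(c,L(a),194)),"mark",inp(onz(c,L(b),194)))
print("btn",inp(onz(t,L(T(663,404)),62)),inp(tri([ray(t,L(T(663,404))),ray(s,L(S(114,446)))])))
print("tab cap",inp(tri([ray(t,L(T(449,430))),ray(s,L(S(93,270)))])))
np.save("q.npy",q)
E
```

```text
[714.89  28.09   0.14] [[-0.74  0.62]
 [ 1.91 -0.25]
 [-1.35 -0.59]
 [ 1.68 -0.92]
 [-1.67 -1.75]
 [-1.68 -1.53]
 [ 2.47 -0.57]
 [ 0.11  4.62]]
top ptr [-16.15  36.21 194.  ] mark [-32.47  -1.03 194.  ]
sc ptr [-16.64  33.91 194.  ] mark [-33.47  -1.95 194.  ]
btn [ -60.73 -108.12   62.  ] [ -59.74 -108.71   57.39]
tab cap [-62.97  32.53  88.57]
```

```bash
cat > plan.py <<'E'
from fit import *
from scipy.spatial.transform import Rotation as Ro
q=np.load("q.npy"); a=np.radians(35)
def dirw(p): return pw([0,0,q[2]],p)
N=dirw([-np.sin(a),0,np.cos(a)]); U=dirw([np.cos(a),0,np.sin(a)]); Y=dirw([0,1,0])
def skirt(x,y,h): # projector x on skirt surface, y, height along normal -> world
    return pw(q,[x,y,22+(x+100)*np.tan(a)])+h*N
def target(sgn): return Ro.from_matrix(np.column_stack([np.cross(-N,sgn*Y),-N,sgn*Y]))
def inp(P):
    d=P-[q[0],q[1],0]; c,s=np.cos(q[2]),np.sin(q[2]); return np.array([c*d[0]+s*d[1],-s*d[0]+c*d[1],d[2]])
E
python3 - <<'E'
from plan import *
np.set_printoptions(precision=3,suppress=True)
o=r.observe(); R0=Ro.from_quat(o["tcp_rot"]); print(R0.as_matrix())
c=r.capture("wrist"); print("cam in tool",R0.inv().apply(ray(c,(.5,.5))[0]-o["position"]), o["t"])
for s in(1,-1): print(s,(target(s)*R0.inv()).as_rotvec())
P=skirt(-42.3,32,130); print("standoff",P,"delta cm",(P-o["position"])/10,"N",N,"Y",Y,"U",U)
E
```

```text
[[ 0.91  -0.     0.415]
 [-0.415 -0.     0.91 ]
 [-0.    -1.    -0.   ]]
cam in tool [ -66.194 -174.231    0.293] 2.45
1 [-0.089 -0.613  0.55 ]
-1 [ 0.803 -0.116 -2.47 ]
standoff [594.692  43.412 168.892] delta cm [ 35.612 -47.976  -3.002] N [-0.568 -0.08   0.819] Y [-0.14  0.99  0.  ] U [0.811 0.115 0.574]
```

```bash
python3 -m crank '[{"dx":2.4,"dy":-3.2,"dz":0.6,"ax":-0.006,"ay":-0.041,"az":0.037,"gripper":-0.3},{"dx":2.4,"dy":-3.2,"dz":0.6,"ax":-0.006,"ay":-0.041,"az":0.037,"gripper":-0.3},{"dx":2.4,"dy":-3.2,"dz":0.6,"ax":-0.006,"ay":-0.041,"az":0.037,"gripper":-0.3},{"dx":2.4,"dy":-3.2,"dz":0.6,"ax":-0.006,"ay":-0.041,"az":0.037,"gripper":-0.3},{"dx":2.4,"dy":-3.2,"dz":0.6,"ax":-0.006,"ay":-0.041,"az":0.037,"gripper":-0.3},{"dx":2.4,"dy":-3.2,"dz":0,"ax":-0.006,"ay":-0.041,"az":0.037,"gripper":-0.3},{"dx":2.4,"dy":-3.2,"dz":0,"ax":-0.006,"ay":-0.041,"az":0.037,"gripper":-0.3},{"dx":2.4,"dy":-3.2,"dz":0,"ax":-0.006,"ay":-0.041,"az":0.037,"gripper":-0.3},{"dx":2.4,"dy":-3.2,"dz":0,"ax":-0.006,"ay":-0.041,"az":0.037,"gripper":-0.3},{"dx":2.4,"dy":-3.2,"dz":0,"ax":-0.006,"ay":-0.041,"az":0.037,"gripper":-0.3},{"dx":2.4,"dy":-3.2,"dz":-1.2,"ax":-0.006,"ay":-0.041,"az":0.037,"gripper":-0.3},{"dx":2.4,"dy":-3.2,"dz":-1.2,"ax":-0.006,"ay":-0.041,"az":0.037,"gripper":-0.3},{"dx":2.4,"dy":-3.2,"dz":-1.2,"ax":-0.006,"ay":-0.041,"az":0.037,"gripper":-0.3},{"dx":2.4,"dy":-3.2,"dz":-1.2,"ax":-0.006,"ay":-0.041,"az":0.037,"gripper":-0.3},{"dx":2.0,"dy":-3.2,"dz":-1.2,"ax":-0.006,"ay":-0.041,"az":0.037,"gripper":-0.3},{"gripper":-0.3},{"gripper":-0.3}]'
cat > st.py <<'E'
from plan import *
np.set_printoptions(precision=3,suppress=True)
o=r.observe(); R0=Ro.from_quat(o["tcp_rot"]); p=inp(o["position"])
n=np.array([-np.sin(a),0,np.cos(a)]); b=np.array([-100,0,22.])
h=(p-b)@n; print("t",o["t"],"proj y",p[1],"height",h,"skirt x",(p-h*n)[0],"F",o["force"],"gap",o["finger_gap"]*85,"rotleft",(target(1)*R0.inv()).as_rotvec())
E
python3 - <<'E'
from st import *
w=r.capture("wrist"); cv2.imwrite("pics/w1.png",cv2.resize(w["img"],None,fx=1.5,fy=1.5))
for k in["tab_grip","pointer","mark_line","button_top"]:
    for p in r.spot_point(w,k)[:1]: print(k,p["score"],np.array(p["location"])*[384,512])
E
```

```text
t 2.5 proj y 556.9201573319143 height 318.30606065500837 skirt x -219.73249927032006 F [ 0.14  -1.243 -0.774] gap 85.0404942059836 rotleft [-0.089 -0.613  0.55 ]validation failed for argument at $[15...
```

View pics/w1.png

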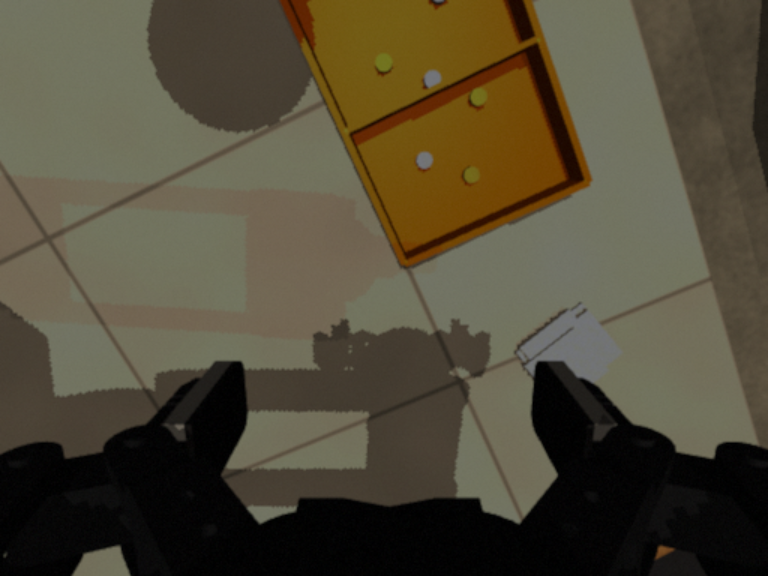

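The move was refused because every row needs all its keys, so the wrist view only shows the floor and trays below the start pose. I'll resend it with complete rows.

```bash
python3 -m crank '[{"dx":2.4,"dy":-3.2,"dz":0.6,"ax":-0.006,"ay":-0.041,"az":0.037,"gripper":-0.3},{"dx":2.4,"dy":-3.2,"dz":0.6,"ax":-0.006,"ay":-0.041,"az":0.037,"gripper":-0.3},{"dx":2.4,"dy":-3.2,"dz":0.6,"ax":-0.006,"ay":-0.041,"az":0.037,"gripper":-0.3},{"dx":2.4,"dy":-3.2,"dz":0.6,"ax":-0.006,"ay":-0.041,"az":0.037,"gripper":-0.3},{"dx":2.4,"dy":-3.2,"dz":0.6,"ax":-0.006,"ay":-0.041,"az":0.037,"gripper":-0.3},{"dx":2.4,"dy":-3.2,"dz":0,"ax":-0.006,"ay":-0.041,"az":0.037,"gripper":-0.3},{"dx":2.4,"dy":-3.2,"dz":0,"ax":-0.006,"ay":-0.041,"az":0.037,"gripper":-0.3},{"dx":2.4,"dy":-3.2,"dz":0,"ax":-0.006,"ay":-0.041,"az":0.037,"gripper":-0.3},{"dx":2.4,"dy":-3.2,"dz":0,"ax":-0.006,"ay":-0.041,"az":0.037,"gripper":-0.3},{"dx":2.4,"dy":-3.2,"dz":0,"ax":-0.006,"ay":-0.041,"az":0.037,"gripper":-0.3},{"dx":2.4,"dy":-3.2,"dz":-1.2,"ax":-0.006,"ay":-0.041,"az":0.037,"gripper":-0.3},{"dx":2.4,"dy":-3.2,"dz":-1.2,"ax":-0.006,"ay":-0.041,"az":0.037,"gripper":-0.3},{"dx":2.4,"dy":-3.2,"dz":-1.2,"ax":-0.006,"ay":-0.041,"az":0.037,"gripper":-0.3},{"dx":2.4,"dy":-3.2,"dz":-1.2,"ax":-0.006,"ay":-0.041,"az":0.037,"gripper":-0.3},{"dx":2.0,"dy":-3.2,"dz":-1.2,"ax":-0.006,"ay":-0.041,"az":0.037,"gripper":-0.3},{"dx":0,"dy":0,"dz":0,"ax":0,"ay":0,"az":0,"gripper":-0.3},{"dx":0,"dy":0,"dz":0,"ax":0,"ay":0,"az":0,"gripper":-0.3}]'
python3 - <<'E'
from st import *
w=r.capture("wrist"); cv2.imwrite("pics/w2.png",cv2.resize(w["img"],None,fx=1.5,fy=1.5))
for k in["tab_grip","pointer","mark_line","button_top"]:
    for p in r.spot_point(w,k)[:1]: print(k,p["score"],np.array(p["location"])*[384,512])
E
```

```text
t: 4.45
position: [582.6, 62.7, 174.0]
tcp_rot: [-0.659, -0.246, -0.162, 0.692]
force: [-0.3, 0.8, -0.7]
finger_gap: 0.346
t 4.45 proj y 52.77375863163553 height 139.52659765821429 skirt x -46.12286487533079 F [-0.291  0.804 -0.677] gap 29.42381621313146 rotleft [-0.007 -0.024  0.012]
tab_grip 0.91 [191.501 236.39 ]
pointer 0.87 [323.712 241.306]
button_top 0.86 [169.306  92.109]
```

View pics/w2.png

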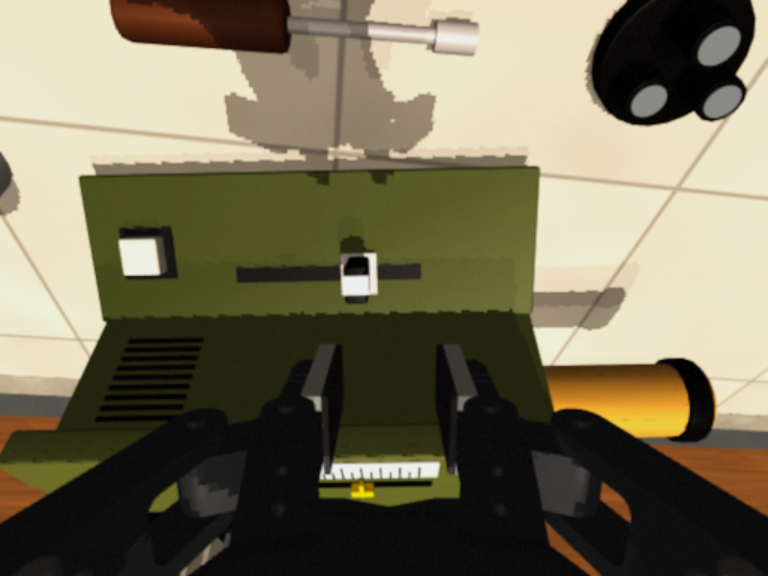

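```bash
python3 - <<'E'
from st import *
w=r.capture("wrist"); cv2.imwrite("pics/x.png",w["img"])
def onsk(uv,h):
    oo,d=ray(w,(uv[1]/384,uv[0]/512)); P0=skirt(-60,0,h); return inp(oo+d*((P0-oo)@N)/(d@N))
n=np.array([-np.sin(a),0,np.cos(a)])
for nm,uv,h in(("tab",(236.4,191.5),24),("cap",(236.7,189),36),("btn",(92,169.3),14),("skirtlo+",(539/1.5,168/1.5),0),("skirtlo-",(80/1.5,178/1.5),0),("skirthi+",(530/1.5,312/1.5),0),("skirthi-",(105/1.5,320/1.5),0)):
    P=onsk(uv,h); print(nm,P,"skirt x",(P-h*n)[0])
print("ptr",inp(onz(w,(323.7/384,241.3/512),194)))
print("lip",inp(onz(w,(458/1.5/384,2/1.5/512),170)))
print([proj(w,pw(q,[-100,s*150,22])) for s in(1,-1)])
E
```

```text
t 4.7 proj y 54.69096767595501 height 140.195114128886 skirt x -45.10130599286694 F [-0.476 -0.736  0.296] gap 29.696531857108624 rotleft [-0.006 -0.022  0.008]
tab [-51.246  33.584  85.436] skirt x -37.48022726671891
cap [-62.462  34.805  92.232] skirt x -41.81310240911847
btn [ -62.911 -104.554   65.061] skirt x -54.881052363790914
skirtlo+ [-95.77  152.251  24.962] skirt x -95.76983335453689
skirtlo- [ -93.72  -142.234   26.397] skirt x -93.7204883902491
skirthi+ [-16.889 152.176  80.195] skirt x -16.88929945765459
skirthi- [ -15.421 -141.154   81.223] skirt x -15.42134469994593
ptr [-12.674  39.159 194.   ]
lip [   2.91  -177.475  170.   ]
[(np.float64(357.323991496924), np.float64(106.46696677484934)), (np.float64(43.864501929960284), np.float64(110.55564684634672))]
```

The wrist view shows the tab cap at (358,282), the button at (142,256) and the fingers' midline at column 388. I'll shift towards −y, then come in along the skirt's normal.

```bash
python3 -m crank '[{"dx":0.43,"dy":-1.0,"dz":0.2,"ax":-0.006,"ay":-0.022,"az":0.008,"gripper":-0.3},{"dx":0.43,"dy":-1.0,"dz":0.2,"ax":0,"ay":0,"az":0,"gripper":-0.3},{"dx":1.25,"dy":0.18,"dz":-1.8,"ax":0,"ay":0,"az":0,"gripper":-0.3},{"dx":1.25,"dy":0.18,"dz":-1.8,"ax":0,"ay":0,"az":0,"gripper":-0.3},{"dx":1.25,"dy":0.18,"dz":-1.8,"ax":0,"ay":0,"az":0,"gripper":-0.3},{"dx":1.25,"dy":0.18,"dz":-1.8,"ax":0,"ay":0,"az":0,"gripper":-0.3},{"dx":0,"dy":0,"dz":0,"ax":0,"ay":0,"az":0,"gripper":-0.3},{"dx":0,"dy":0,"dz":0,"ax":0,"ay":0,"az":0,"gripper":-0.3},{"dx":0,"dy":0,"dz":0,"ax":0,"ay":0,"az":0,"gripper":-0.3}]'
python3 - <<'E'
from st import *
w=r.capture("wrist"); cv2.imwrite("pics/w3.png",cv2.resize(w["img"],None,fx=1.5,fy=1.5))
E
```

```text
t: 5.65
position: [641.4, 51.0, 107.4]
tcp_rot: [-0.658, -0.259, -0.165, 0.688]
force: [-0.3, 0.1, 0.2]
finger_gap: 0.352
t 5.65 proj y 33.0191889531639 height 52.51275586075799 skirt x -39.444124389949764 F [-0.278  0.07   0.23 ] gap 29.920440221831477 rotleft [-0.     0.     0.001]
```

View pics/w3.png

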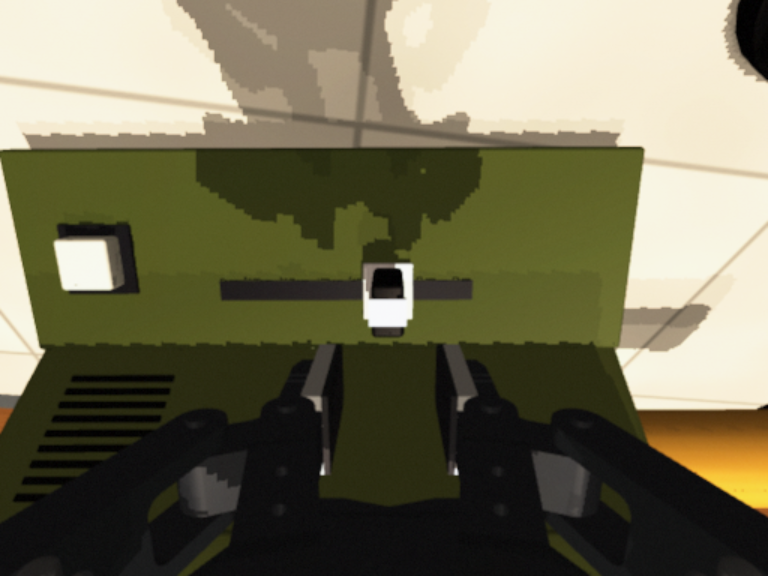

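The tab cap (388,300) is centred between the fingers (320 and 455). I'll go down the last 44 mm.

```bash
python3 -m crank '[{"dx":0.83,"dy":0.12,"dz":-1.2,"ax":0,"ay":0,"az":0,"gripper":-0.3},{"dx":0.83,"dy":0.12,"dz":-1.2,"ax":0,"ay":0,"az":0,"gripper":-0.3},{"dx":0.83,"dy":0.12,"dz":-1.2,"ax":0,"ay":0,"az":0,"gripper":-0.3},{"dx":0,"dy":0,"dz":0,"ax":0,"ay":0,"az":0,"gripper":-0.3},{"dx":0,"dy":0,"dz":0,"ax":0,"ay":0,"az":0,"gripper":-0.3}]'
cat > meas.py <<'E'
from st import *
def blob(c,u0,u1,v0,v1):
    im=c["img"].astype(int)[v0:v1,u0:u1]; B,G,Rr=im[...,0],im[...,1],im[...,2]; out=[]
    for m in((Rr>110)&(G>90)&(B<70),(Rr>110)&(G<70)&(B<80)):
        v,u=np.nonzero(m); out.append((len(u),u0+u.mean(),v0+v.mean()) if len(u) else None)
    return out
def gap(show=True):
    res=[]
    for n,b in(("top",(205,300,130,170)),("scene",(285,340,140,200))):
        c=r.capture(n); bl=blob(c,*b); ys=[inp(onz(c,((k[2]+.5)/384,(k[1]+.5)/512),194)) if k else None for k in bl]
        print(n,bl,*ys, "ptr-mark", None if any(y is None for y in ys) else ys[0][1]-ys[1][1]); 
E
python3 -c "
from meas import *
gap()
w=r.capture('wrist'); print(blob(w,0,512,200,384))
cv2.imwrite('pics/w4.png',w['img'])"
```

```text
t: 6.2
position: [666.3, 54.2, 71.3]
tcp_rot: [-0.658, -0.259, -0.165, 0.688]
force: [-0.0, -0.8, -0.2]
finger_gap: 0.347
t 6.2 proj y 32.68423579274438 height 8.46649012430924 skirt x -39.556673109719256 F [-0.032 -0.762 -0.172] gap 29.503906037026393 rotleft [-0.001 -0.     0.001]
top [(13, np.float64(235.3846153846154), np.float64(144.3846153846154)), (9, np.float64(252.66666666666666), np.float64(156.11111111111111))] [ -8.72   35.464 194.   ] [-42.194  -0.012 194.   ] ptr-mark 35.47579116331426
scene [(43, np.float64(316.0232558139535), np.float64(160.30232558139534)), (17, np.float64(301.6470588235294), np.float64(171.58823529411765))] [-11.482  35.301 194.   ] [-43.679  -2.785 194.   ] ptr-mark 38.08663253690607
[(255, np.float64(501.7294117647059), np.float64(331.19607843137254)), (5, np.float64(484.4), np.float64(322.6))]
```

View pics/w4.png

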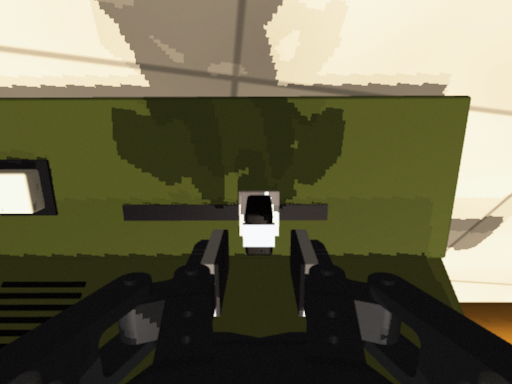

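```bash
python3 -c "
from meas import *
w=r.capture('wrist'); Q=o['position']
for b in(0,10,19,28,40): print('tool',b,proj(w,Q+b*N), proj(w,Q+b*N+15*Y))
for h in(0,12,24,36): print('tab',h,[proj(w,skirt(x,33,h))[1] for x in(-48,-44,-40,-36)])"
```

```text
t 6.35 proj y 32.59285988414947 height 8.70329018117511 skirt x -39.37430298249572 F [-0.117 -0.37  -0.067] gap 30.00979079524779 rotleft [-0.     0.001  0.001]
tool 0 (np.float64(258.99288303090754), np.float64(223.73799996750563)) (np.float64(284.78113101737205), np.float64(223.69235704627368))
tool 10 (np.float64(258.972267425786), np.float64(230.25181457011075)) (np.float64(286.1746874097628), np.float64(230.2044339523692))
tool 19 (np.float64(258.95168008375236), np.float64(236.75669901938795)) (np.float64(287.56635028352406), np.float64(236.70766246237193))
tool 28 (np.float64(258.9288383366989), np.float64(243.97389708991437)) (np.float64(289.1104262624392), np.float64(243.92311608768225))
tool 40 (np.float64(258.89418539190615), np.float64(254.92302307888525)) (np.float64(291.45296559873634), np.float64(254.86978204021764))
tab 0 [np.float64(202.03122399330607), np.float64(209.7716656659542), np.float64(217.40938377527686), np.float64(224.94640971179652)]
tab 12 [np.float64(208.28819732019028), np.float64(216.47945629897612), np.float64(224.55510220767218), np.float64(232.51756557285498)]
tab 24 [np.float64(215.40718402811743), np.float64(224.10435173985988), np.float64(232.67043754510337), np.float64(241.10838273749363)]
tab 36 [np.float64(223.57950011204818), np.float64(232.84823608977976), np.float64(241.9671079188851), np.float64(250.93972113140748)]
```

The fingertips overlap the fin by about 19 mm. Next I'll push the tab towards the button end, 60 mm including the 8 mm finger slack.

```bash
python3 -m crank '[{"dx":0.056,"dy":-0.396,"dz":0,"ax":0,"ay":0,"az":0,"gripper":-0.3},{"dx":0.056,"dy":-0.396,"dz":0,"ax":0,"ay":0,"az":0,"gripper":-0.3},{"dx":0.056,"dy":-0.396,"dz":0,"ax":0,"ay":0,"az":0,"gripper":-0.3},{"dx":0.056,"dy":-0.396,"dz":0,"ax":0,"ay":0,"az":0,"gripper":-0.3},{"dx":0.056,"dy":-0.396,"dz":0,"ax":0,"ay":0,"az":0,"gripper":-0.3},{"dx":0.056,"dy":-0.396,"dz":0,"ax":0,"ay":0,"az":0,"gripper":-0.3},{"dx":0.056,"dy":-0.396,"dz":0,"ax":0,"ay":0,"az":0,"gripper":-0.3},{"dx":0.056,"dy":-0.396,"dz":0,"ax":0,"ay":0,"az":0,"gripper":-0.3},{"dx":0.056,"dy":-0.396,"dz":0,"ax":0,"ay":0,"az":0,"gripper":-0.3},{"dx":0.056,"dy":-0.396,"dz":0,"ax":0,"ay":0,"az":0,"gripper":-0.3},{"dx":0.056,"dy":-0.396,"dz":0,"ax":0,"ay":0,"az":0,"gripper":-0.3},{"dx":0.056,"dy":-0.396,"dz":0,"ax":0,"ay":0,"az":0,"gripper":-0.3},{"dx":0.056,"dy":-0.396,"dz":0,"ax":0,"ay":0,"az":0,"gripper":-0.3},{"dx":0.056,"dy":-0.396,"dz":0,"ax":0,"ay":0,"az":0,"gripper":-0.3},{"dx":0.028,"dy":-0.198,"dz":0,"ax":0,"ay":0,"az":0,"gripper":-0.3},{"dx":0.028,"dy":-0.198,"dz":0,"ax":0,"ay":0,"az":0,"gripper":-0.3},{"dx":0,"dy":0,"dz":0,"ax":0,"ay":0,"az":0,"gripper":-0.3},{"dx":0,"dy":0,"dz":0,"ax":0,"ay":0,"az":0,"gripper":-0.3},{"dx":0,"dy":0,"dz":0,"ax":0,"ay":0,"az":0,"gripper":-0.3}]'
python3 -c "
from meas import *
gap()
c=r.capture('top');s=r.capture('scene');w=r.capture('wrist')
A=cv2.resize(c['img'][135:180,205:300],(400,190),interpolation=2);B=cv2.resize(s['img'][140:200,285:341],(354,380),interpolation=2)
W=cv2.resize(w['img'],(400,300));cv2.imwrite('pics/g5.png',np.hstack([np.vstack([A,W]),cv2.resize(B,(400,490))]))"
```

```text
t: 8.3
position: [675.9, -4.1, 72.9]
tcp_rot: [-0.659, -0.256, -0.164, 0.688]
force: [-0.0, 0.6, -0.1]
finger_gap: 0.346
t 8.3 proj y -26.436574050573878 height 9.12059455511501 skirt x -37.91680017053855 F [-0.006  0.607 -0.134] gap 29.401164772804407 rotleft [ 0.002 -0.006  0.003]
top [(11, np.float64(235.36363636363637), np.float64(144.45454545454547)), (8, np.float64(252.5), np.float64(156.0))] [ -8.879  35.535 194.   ] [-41.877   0.329 194.   ] ptr-mark 35.205461877725526
scene [(43, np.float64(316.0232558139535), np.float64(160.30232558139534)), (16, np.float64(301.75), np.float64(171.5625))] [-11.482  35.301 194.   ] [-43.48   -2.706 194.   ] ptr-mark 38.00698523443925
```

View pics/g5.png

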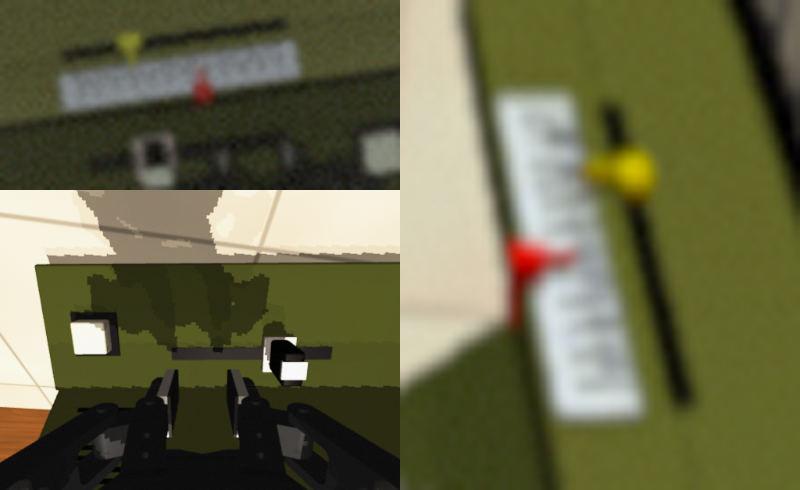

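The pointer is unchanged and the tab sits to the right of both fingers at (290,370), so the fingers missed it, probably passing over the cap. I'll come down onto the bare skirt here in small steps to find the true height by touch.

```bash
for i in 1; do python3 -m crank '[{"dx":0.114,"dy":0.016,"dz":-0.164,"ax":0,"ay":0,"az":0,"gripper":-0.3},{"dx":0.114,"dy":0.016,"dz":-0.164,"ax":0,"ay":0,"az":0,"gripper":-0.3},{"dx":0.114,"dy":0.016,"dz":-0.164,"ax":0,"ay":0,"az":0,"gripper":-0.3},{"dx":0,"dy":0,"dz":0,"ax":0,"ay":0,"az":0,"gripper":-0.3}]'; python3 st.py; done
python3 -c "
from meas import *
c=r.capture('top');s=r.capture('scene')
u,v=map(int,proj(s,o['position'])); u2,v2=map(int,proj(c,o['position']))
print(u,v,u2,v2)
cv2.imwrite('pics/g6.png',np.hstack([cv2.resize(s['img'][v-70:v+50,u-60:u+60],(400,400),interpolation=2),cv2.resize(c['img'][v2-50:v2+50,u2-50:u2+50],(400,400),interpolation=2)]))"
```

```text
t: 8.95
position: [679.9, -3.4, 68.6]
tcp_rot: [-0.66, -0.256, -0.163, 0.687]
force: [-0.8, 0.3, -0.6]
finger_gap: 0.352
t 8.95 proj y -26.323026698707547 height 3.220729692624742 skirt x -37.181885255962854 F [-0.783  0.299 -0.638] gap 29.889464027769957 rotleft [ 0.003 -0.008  0.004]
t 8.95 proj y -26.323026698707547 height 3.220729692624742 skirt x -37.181885255962854 F [-0.783  0.299 -0.638] gap 29.889464027769957 rotleft [ 0.003 -0.008  0.004]
301 230 263 166
```

View pics/g6.png

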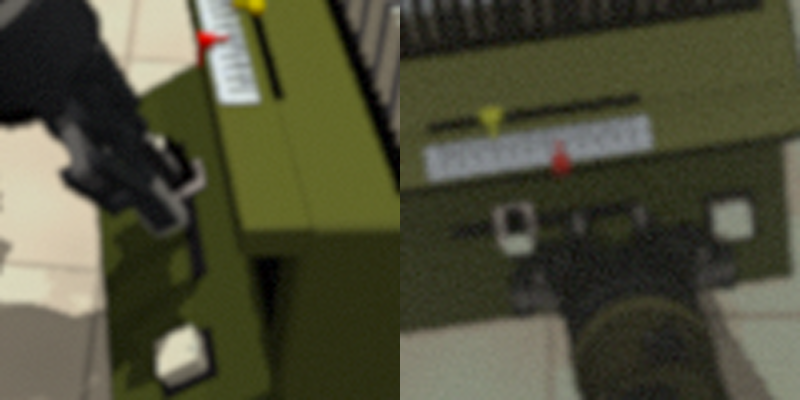

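The tips hang well short of the TCP at this opening: about 22 mm by the wrist scale, against 13 mm or less from the text. I'll keep lowering by touch.

```bash
python3 -m crank '[{"dx":0.114,"dy":0.016,"dz":-0.164,"ax":0,"ay":0,"az":0,"gripper":-0.3},{"dx":0.114,"dy":0.016,"dz":-0.164,"ax":0,"ay":0,"az":0,"gripper":-0.3},{"dx":0.114,"dy":0.016,"dz":-0.164,"ax":0,"ay":0,"az":0,"gripper":-0.3},{"dx":0,"dy":0,"dz":0,"ax":0,"ay":0,"az":0,"gripper":-0.3}]'|grep force; python3 st.py;  python3 -m crank '[{"dx":0.114,"dy":0.016,"dz":-0.164,"ax":0,"ay":0,"az":0,"gripper":-0.3},{"dx":0.114,"dy":0.016,"dz":-0.164,"ax":0,"ay":0,"az":0,"gripper":-0.3},{"dx":0,"dy":0,"dz":0,"ax":0,"ay":0,"az":0,"gripper":-0.3}]'|grep force; python3 st.py
```

```text
force: [0.7, 0.4, -0.0]
t 9.45 proj y -26.092859815309982 height -2.29368691009245 skirt x -36.46486417570827 F [ 0.729  0.415 -0.046] gap 29.58967626745605 rotleft [ 0.003 -0.01   0.005]
force: [-0.6, -0.1, -0.1]
t 9.75 proj y -25.943823582356437 height -6.01073946055924 skirt x -36.07667947291139 F [-0.649 -0.079 -0.103] gap 29.636688468985326 rotleft [ 0.004 -0.011  0.005]
```

```bash
python3 -m crank '[{"dx":0.1,"dy":0.014,"dz":-0.17,"ax":0,"ay":0,"az":0,"gripper":-0.3},{"dx":0.1,"dy":0.014,"dz":-0.17,"ax":0,"ay":0,"az":0,"gripper":-0.3},{"dx":0,"dy":0,"dz":0,"ax":0,"ay":0,"az":0,"gripper":-0.3}]'|grep force; python3 st.py;  python3 -m crank '[{"dx":0.1,"dy":0.014,"dz":-0.17,"ax":0,"ay":0,"az":0,"gripper":-0.3},{"dx":0.1,"dy":0.014,"dz":-0.17,"ax":0,"ay":0,"az":0,"gripper":-0.3},{"dx":0,"dy":0,"dz":0,"ax":0,"ay":0,"az":0,"gripper":-0.3}]'|grep force; python3 st.py
```

```text
force: [-0.3, 0.4, 0.1]
t 10.05 proj y -25.72921233973424 height -9.625937156099463 skirt x -35.846724186499955 F [-0.341  0.408  0.069] gap 29.669173227575794 rotleft [ 0.004 -0.012  0.006]
force: [-0.8, -0.4, -0.1]
t 10.35 proj y -25.578106105033065 height -13.260868452927568 skirt x -35.583137077069935 F [-0.816 -0.423 -0.084] gap 29.753584527807007 rotleft [ 0.005 -0.013  0.006]
```

No contact at −13 mm either. By the wrist scale the tips are now near 9 mm over the skirt, which gives ample overlap with the fin. I'll lift, go back over the tab, centre on the fin 8 mm further down the slope, and lower to this height.

```bash
python3 -m crank '[{"dx":-0.8,"dy":-0.11,"dz":1.16,"ax":0,"ay":0,"az":0,"gripper":-0.3},{"dx":-0.8,"dy":-0.11,"dz":1.16,"ax":0.005,"ay":-0.013,"az":0.006,"gripper":-0.3},{"dx":-0.8,"dy":-0.11,"dz":1.16,"ax":0,"ay":0,"az":0,"gripper":-0.3},{"dx":-0.43,"dy":1.94,"dz":-0.15,"ax":0,"ay":0,"az":0,"gripper":-0.3},{"dx":-0.43,"dy":1.94,"dz":-0.15,"ax":0,"ay":0,"az":0,"gripper":-0.3},{"dx":-0.43,"dy":1.94,"dz":-0.15,"ax":0,"ay":0,"az":0,"gripper":-0.3},{"dx":0,"dy":0,"dz":0,"ax":0,"ay":0,"az":0,"gripper":-0.3},{"dx":0,"dy":0,"dz":0,"ax":0,"ay":0,"az":0,"gripper":-0.3}]'; python3 st.py
```

```text
t: 11.15
position: [653.9, 54.0, 86.9]
tcp_rot: [-0.658, -0.26, -0.164, 0.688]
force: [0.7, -0.3, 0.4]
finger_gap: 0.347
t 11.15 proj y 34.198430982726876 height 28.364590861633538 skirt x -40.52497715700534 F [ 0.706 -0.344  0.351] gap 29.49064978595015 rotleft [ 0.     0.    -0.001]
```

```bash
python3 -m crank '[{"dx":0.525,"dy":0.05,"dz":-0.88,"ax":0,"ay":0,"az":0,"gripper":-0.3},{"dx":0.525,"dy":0.05,"dz":-0.88,"ax":0,"ay":0,"az":0,"gripper":-0.3},{"dx":0.525,"dy":0.05,"dz":-0.88,"ax":0,"ay":0,"az":0,"gripper":-0.3},{"dx":0.525,"dy":0.05,"dz":-0.88,"ax":0,"ay":0,"az":0,"gripper":-0.3},{"dx":0,"dy":0,"dz":0,"ax":0,"ay":0,"az":0,"gripper":-0.3},{"dx":0,"dy":0,"dz":0,"ax":0,"ay":0,"az":0,"gripper":-0.3}]'; python3 st.py
python3 -m crank '[{"dx":0.056,"dy":-0.396,"dz":0,"ax":0,"ay":0,"az":0,"gripper":-0.3},{"dx":0.056,"dy":-0.396,"dz":0,"ax":0,"ay":0,"az":0,"gripper":-0.3},{"dx":0.056,"dy":-0.396,"dz":0,"ax":0,"ay":0,"az":0,"gripper":-0.3},{"dx":0.056,"dy":-0.396,"dz":0,"ax":0,"ay":0,"az":0,"gripper":-0.3},{"dx":0.056,"dy":-0.396,"dz":0,"ax":0,"ay":0,"az":0,"gripper":-0.3},{"dx":0,"dy":0,"dz":0,"ax":0,"ay":0,"az":0,"gripper":-0.3}]'
python3 -c "
from meas import *
gap()"
```

```text
t: 11.75
position: [675.7, 55.3, 52.8]
tcp_rot: [-0.659, -0.258, -0.164, 0.687]
force: [0.2, 0.5, -0.7]
finger_gap: 0.355
t 11.75 proj y 32.412437410425184 height -12.033477229570655 skirt x -41.90197402654835 F [ 0.232  0.473 -0.695] gap 30.144255879199747 rotleft [ 0.002 -0.003  0.001]
t: 12.35
position: [678.4, 36.8, 54.3]
tcp_rot: [-0.66, -0.256, -0.163, 0.688]
force: [-1.1, 3.1, -1.8]
finger_gap: 0.353
t 12.35 proj y 13.765836846757622 height -10.844377547922612 skirt x -41.137725963970354 F [-1.124  3.131 -1.804] gap 30.01337164165577 rotleft [ 0.003 -0.008  0.002]
top [(11, np.float64(239.63636363636363), np.float64(143.9090909090909)), (9, np.float64(252.66666666666666), np.float64(156.11111111111111))] [ -9.021  25.596 194.   ] [-42.194  -0.012 194.   ] ptr-mark 25.60829269881554
scene [(42, np.float64(316.9047619047619), np.float64(163.11904761904762)), (17, np.float64(301.6470588235294), np.float64(171.58823529411765))] [-11.316  25.243 194.   ] [-43.679  -2.785 194.   ] ptr-mark 28.028849118583953
```

Contact: about 3 N, and the pointer follows. I'll push 41 mm further.

```bash
python3 -m crank '[{"dx":0.056,"dy":-0.396,"dz":-0.02,"ax":0.001,"ay":-0.002,"az":0.001,"gripper":-0.3},{"dx":0.056,"dy":-0.396,"dz":-0.02,"ax":0.001,"ay":-0.002,"az":0.001,"gripper":-0.3},{"dx":0.056,"dy":-0.396,"dz":-0.02,"ax":0.001,"ay":-0.002,"az":0.001,"gripper":-0.3},{"dx":0.056,"dy":-0.396,"dz":-0.02,"ax":0.001,"ay":-0.002,"az":0.001,"gripper":-0.3},{"dx":0.056,"dy":-0.396,"dz":-0.02,"ax":0,"ay":-0.002,"az":0,"gripper":-0.3},{"dx":0.056,"dy":-0.396,"dz":-0.02,"ax":0,"ay":-0.002,"az":0,"gripper":-0.3},{"dx":0.056,"dy":-0.396,"dz":-0.02,"ax":0,"ay":-0.002,"az":0,"gripper":-0.3},{"dx":0.056,"dy":-0.396,"dz":-0.02,"ax":0,"ay":-0.002,"az":0,"gripper":-0.3},{"dx":0.056,"dy":-0.396,"dz":-0.02,"ax":0,"ay":-0.002,"az":0,"gripper":-0.3},{"dx":0.042,"dy":-0.297,"dz":0,"ax":0,"ay":0,"az":0,"gripper":-0.3},{"dx":0.028,"dy":-0.198,"dz":0,"ax":0,"ay":0,"az":0,"gripper":-0.3},{"dx":0,"dy":0,"dz":0,"ax":0,"ay":0,"az":0,"gripper":-0.3}]'
python3 -c "
from meas import *
gap()
c=r.capture('top');s=r.capture('scene')
cv2.imwrite('pics/g7.png',np.hstack([cv2.resize(c['img'][135:170,210:290],(480,210),interpolation=2),cv2.resize(s['img'][145:200,285:335],(191,210),interpolation=2)]))"
```

```text
t: 13.65
position: [689.0, -1.3, 61.9]
tcp_rot: [-0.662, -0.256, -0.163, 0.686]
force: [-2.0, 2.6, -1.3]
finger_gap: 0.349
t 13.65 proj y -25.453399755000518 height -7.661808092083385 skirt x -34.086846871714265 F [-1.987  2.6   -1.3  ] gap 29.6423464196465 rotleft [ 0.008 -0.007  0.005]
top [(12, np.float64(256.5), np.float64(141.33333333333334)), (8, np.float64(252.875), np.float64(156.125))] [ -8.58  -13.811 194.   ] [-42.296  -0.48  194.   ] ptr-mark -13.33023270535907
scene [(48, np.float64(320.4375), np.float64(174.66666666666666)), (16, np.float64(301.75), np.float64(171.5625))] [-10.824 -13.692 194.   ] [-43.48   -2.706 194.   ] ptr-mark -10.986283597374829
```

```bash
python3 -m crank '[{"dx":0.028,"dy":-0.198,"dz":0,"ax":0,"ay":0,"az":0,"gripper":-0.3},{"dx":0.028,"dy":-0.198,"dz":0,"ax":0,"ay":0,"az":0,"gripper":-0.3},{"dx":0,"dy":0,"dz":0,"ax":0,"ay":0,"az":0,"gripper":-0.3},{"dx":0,"dy":0,"dz":0,"ax":0,"ay":0,"az":0,"gripper":-0.3}]'
python3 -c "
from meas import *
gap();print(o['qpos'])"
python3 -m crank '[{"dx":-0.056,"dy":0.396,"dz":0,"ax":0,"ay":0,"az":0,"gripper":-0.3},{"dx":-0.34,"dy":0.356,"dz":-0.2,"ax":0.004,"ay":-0.004,"az":0.003,"gripper":-0.3},{"dx":-0.34,"dy":0.0,"dz":-0.2,"ax":0.004,"ay":-0.004,"az":0.003,"gripper":-0.3},{"dx":0,"dy":0,"dz":0,"ax":0,"ay":0,"az":0,"gripper":-0.3},{"dx":0,"dy":0,"dz":0,"ax":0,"ay":0,"az":0,"gripper":-0.3}]'
python3 st.py
```

```text
t: 14.25
position: [689.7, -4.5, 62.1]
tcp_rot: [-0.662, -0.256, -0.163, 0.686]
force: [-0.4, 3.2, -1.2]
finger_gap: 0.351
t 14.25 proj y -28.712528384036446 height -7.56910120281957 skirt x -33.885503111299826 F [-0.442  3.226 -1.227] gap 29.86633446880514 rotleft [ 0.007 -0.008  0.005]
top [(12, np.float64(257.8333333333333), np.float64(141.08333333333334)), (9, np.float64(252.66666666666666), np.float64(156.11111111111111))] [ -8.435 -16.946 194.   ] [-42.194  -0.012 194.   ] ptr-mark -16.933690641888706
scene [(49, np.float64(320.7142857142857), np.float64(175.69387755102042)), (17, np.float64(301.7647058823529), np.float64(171.7058823529412))] [-10.849 -16.986 194.   ] [-43.509  -3.178 194.   ] ptr-mark -13.807691614679026
[-0.163  0.43   1.991  0.872  0.213 -2.683]
t: 14.85
position: [684.1, 4.4, 62.4]
tcp_rot: [-0.66, -0.256, -0.162, 0.687]
force: [-0.5, -0.1, 0.3]
finger_gap: 0.354
t 14.85 proj y -19.112291271969006 height -4.849724513919583 skirt x -36.61361424437612 F [-0.466 -0.054  0.279] gap 30.057011715930983 rotleft [ 0.004 -0.009  0.002]
```

Joint 6 reads −2.683, which is right at its limit and explains the drift. While the fingers are free of the tab I'll turn the tool about its own axis to unload it.

```bash
python3 -m crank '[{"dx":0,"dy":0,"dz":0,"ax":0.057,"ay":0.008,"az":-0.082,"gripper":-0.3},{"dx":0,"dy":0,"dz":0,"ax":0,"ay":0,"az":0,"gripper":-0.3}]'
python3 -c "
from st import *
print(o['qpos'])"
```

```text
t: 15.05
position: [684.2, 4.4, 62.3]
tcp_rot: [-0.651, -0.221, -0.195, 0.7]
force: [-0.0, -0.2, 0.9]
finger_gap: 0.347
t 15.05 proj y -19.159074757644703 height -4.985198065740092 skirt x -36.6042306515749 F [-0.047 -0.241  0.926] gap 29.4901539687708 rotleft [-0.054 -0.018  0.084]
[-0.15   0.424  2.002  0.884  0.209 -2.585]
```

```bash
python3 -m crank '[{"dx":-0.06,"dy":-0.01,"dz":-0.35,"ax":0.003,"ay":-0.01,"az":0.002,"gripper":-0.3},{"dx":-0.06,"dy":-0.01,"dz":-0.35,"ax":0,"ay":0,"az":0,"gripper":-0.3},{"dx":-0.042,"dy":0.297,"dz":0,"ax":0,"ay":0,"az":0,"gripper":-0.3},{"dx":-0.042,"dy":0.297,"dz":0,"ax":0,"ay":0,"az":0,"gripper":-0.3},{"dx":-0.042,"dy":0.297,"dz":0,"ax":0,"ay":0,"az":0,"gripper":-0.3},{"dx":-0.042,"dy":0.297,"dz":0,"ax":0,"ay":0,"az":0,"gripper":-0.3},{"dx":-0.042,"dy":0.297,"dz":0,"ax":0,"ay":0,"az":0,"gripper":-0.3},{"dx":-0.042,"dy":0.297,"dz":0,"ax":0,"ay":0,"az":0,"gripper":-0.3},{"dx":-0.042,"dy":0.297,"dz":0,"ax":0,"ay":0,"az":0,"gripper":-0.3},{"dx":-0.028,"dy":0.198,"dz":0,"ax":0,"ay":0,"az":0,"gripper":-0.3},{"dx":-0.014,"dy":0.1,"dz":0,"ax":0,"ay":0,"az":0,"gripper":-0.3},{"dx":0,"dy":0,"dz":0,"ax":0,"ay":0,"az":0,"gripper":-0.3},{"dx":0,"dy":0,"dz":0,"ax":0,"ay":0,"az":0,"gripper":-0.3}]'
python3 -c "
from meas import *
print(o['qpos']);gap()
w=r.capture('wrist')
c=r.capture('top');s=r.capture('scene')
g=lambda im,u0,v0,k: cv2.resize(im[v0:v0+300//k,u0:u0+400//k],(400,300),interpolation=cv2.INTER_CUBIC)
cv2.imwrite('pics/g8.png',np.vstack([np.hstack([g(c['img'],225,138,10),g(s['img'],290,155,10)]),np.hstack([cv2.resize(w['img'],(400,300)),g(c['img'],200,120,4)])]))"
```

```text
t: 16.35
position: [680.4, 29.1, 57.5]
tcp_rot: [-0.65, -0.223, -0.196, 0.7]
force: [-0.4, -2.9, -0.3]
finger_gap: 0.348
t 16.35 proj y 5.808719210634674 height -8.788391324596766 skirt x -39.00088368311592 F [-0.39  -2.855 -0.334] gap 29.54920293434369 rotleft [-0.056 -0.013  0.083]
[-0.1    0.43   2.02   0.941  0.168 -2.603]
top [(13, np.float64(253.0), np.float64(141.84615384615384)), (8, np.float64(252.5), np.float64(156.0))] [ -8.62   -5.633 194.   ] [-41.877   0.329 194.   ] ptr-mark -5.9622029262759115
scene [(48, np.float64(319.75), np.float64(172.35416666666666)), (16, np.float64(301.75), np.float64(171.5625))] [-10.882  -6.177 194.   ] [-43.48   -2.706 194.   ] ptr-mark -3.4715348411675384
```

View pics/g8.png

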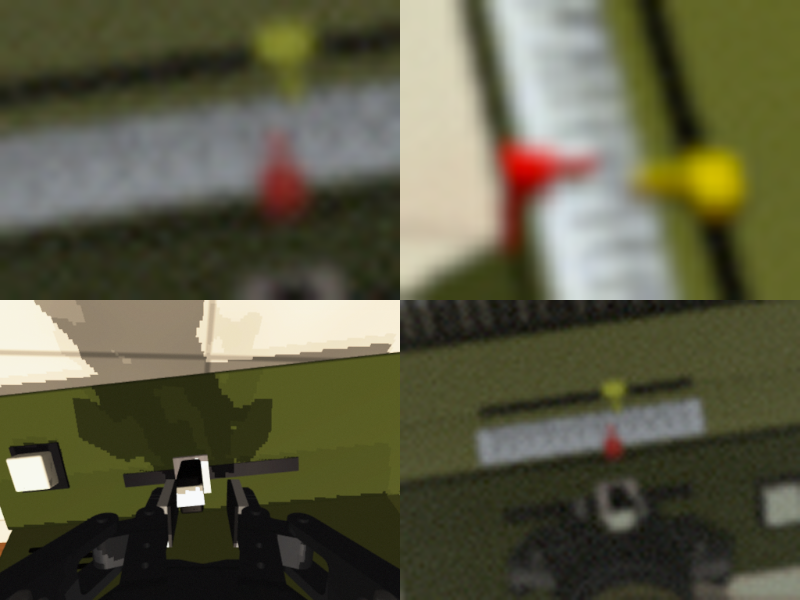

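The top-left crop (top camera) shows the pointer tip at about (296,98) and the mark tip at (276,135). The top-right crop (scene camera) has them at (635,182) and (598,162). So the pointer is still short of the mark, and the wrist view shows the left finger on the tab.

```bash
python3 -c "
from meas import *
c=r.capture('top');s=r.capture('scene')
L=lambda u,v:(v/384,u/512)
for n,k,a_,b_ in(('top',c,(254.6,147.8),(252.6,151.5)),('scene',s,(313.5,173.2),(309.8,171.2))):
    A=inp(onz(k,L(*a_),194));B=inp(onz(k,L(*b_),194)); print(n,A,B,A[1]-B[1])
    # per-pixel column fitted axes: yellow & red weighted lines
    im=k['img'].astype(float); sub=im[135:165,240:270] if n=='top' else im[155:190,295:330]; off=(240,135) if n=='top' else (295,155)
    B_,G,R_=sub[...,0],sub[...,1],sub[...,2]
    for nm,wt in(('yel',np.clip(np.minimum(R_,G)-B_-40,0,None)),('red',np.clip(R_-np.maximum(G,B_)-25,0,None))):
        v,u=np.mgrid[:sub.shape[0],:sub.shape[1]]; P=inp if 0 else None
        pts=[];ws=[]
        for vv,uu in zip(*np.nonzero(wt)): pts.append(inp(onz(k,L(uu+off[0],vv+off[1]),194))[:2]); ws.append(wt[vv,uu])
        pts=np.array(pts);ws=np.array(ws)
        for lo in range(-60,20,6):
            m=(pts[:,0]>=lo)&(pts[:,0]<lo+6)
            if ws[m].sum()>60: print('  ',nm,lo,round(np.average(pts[m,1],weights=ws[m]),2),int(ws[m].sum()))
"
```

```text
t 16.6 proj y 5.749651659051567 height -8.776951431160816 skirt x -38.97580729552458 F [-0.151 -3.564  0.052] gap 29.68390711169198 rotleft [-0.056 -0.013  0.083]
top [-21.92   -6.274 194.   ] [-29.984  -0.456 194.   ] -5.818166481417157
   yel -18 -4.51 125
   yel -12 -4.23 390
   yel -6 -4.76 280
   red -48 0.98 353
   red -42 0.53 386
scene [-23.379  -6.978 194.   ] [-29.243  -0.229 194.   ] -6.748761366857769
   yel -24 -2.83 1064
   yel -18 -4.63 1967
   yel -12 -4.05 2862
   yel -6 -0.67 2470
   yel 0 15.92 1363
   yel 6 31.87 789
   yel 12 47.83 236
   red -54 -15.23 146
   red -48 -1.98 2025
   red -42 0.53 973
   red -36 0.46 142
```

```bash
python3 -m crank '[{"dx":-0.021,"dy":0.148,"dz":0,"ax":0,"ay":0,"az":0,"gripper":-0.3},{"dx":-0.021,"dy":0.148,"dz":0,"ax":0,"ay":0,"az":0,"gripper":-0.3},{"dx":-0.021,"dy":0.148,"dz":0,"ax":0,"ay":0,"az":0,"gripper":-0.3},{"dx":0,"dy":0,"dz":0,"ax":0,"ay":0,"az":0,"gripper":-0.3},{"dx":0,"dy":0,"dz":0,"ax":0,"ay":0,"az":0,"gripper":-0.3}]'
cat > strip.py <<'E'
from meas import *
L=lambda u,v:(v/384,u/512)
def strips(k,box,sets):
    u0,u1,v0,v1=box; im=k['img'][v0:v1,u0:u1].astype(float); im=cv2.resize(im,None,fx=4,fy=4,interpolation=cv2.INTER_CUBIC)
    B,G,R_=im[...,0],im[...,1],im[...,2]
    for nm,wt in(('yel',np.clip(np.minimum(R_,G)-B-45,0,None)),('red',np.clip(R_-np.maximum(G,B)-25,0,None))):
        vu=np.argwhere(wt>0); ws=wt[wt>0]
        pts=np.array([inp(onz(k,L((u+.5)/4-.5+u0,(v+.5)/4-.5+v0),194))[:2] for v,u in vu])
        for lo in range(*sets[nm]):
            m=(pts[:,0]>=lo)&(pts[:,0]<lo+4)
            if ws[m].sum()>200: print('  ',nm,lo,round(np.average(pts[m,1],weights=ws[m]),2),int(ws[m].sum()))
E
python3 -c "
from strip import *
print(o['qpos']);gap()
S={'yel':(-32,0,4),'red':(-52,-20,4)}
print('top');strips(r.capture('top'),(244,264,138,162),S)
print('scene');strips(r.capture('scene'),(298,322,162,178),S)"
```

```text
t: 17.2
position: [679.8, 33.5, 57.5]
tcp_rot: [-0.65, -0.223, -0.196, 0.7]
force: [-0.9, -3.9, -0.2]
finger_gap: 0.348
t 17.2 proj y 10.312955818556137 height -8.794003838351466 skirt x -39.019002933122 F [-0.934 -3.924 -0.218] gap 29.616226890016637 rotleft [-0.056 -0.013  0.083]
[-0.09   0.429  2.022  0.931  0.162 -2.585]
top [(13, np.float64(251.0), np.float64(141.84615384615384)), (9, np.float64(252.66666666666666), np.float64(155.88888888888889))] [ -7.947  -1.062 194.   ] [-41.672  -0.087 194.   ] ptr-mark -0.974572116869336
scene [(49, np.float64(319.3061224489796), np.float64(170.89795918367346)), (16, np.float64(301.8125), np.float64(171.5625))] [-10.94   -1.375 194.   ] [-43.365  -2.709 194.   ] ptr-mark 1.3342692039973534
top
   yel -20 -0.13 313
   yel -16 -0.19 904
   yel -12 -0.15 3310
   yel -8 0.13 4684
   yel -4 -0.31 1078
   red -48 0.84 2726
   red -44 0.7 5473
   red -40 0.76 3754
   red -36 0.78 815
scene
   yel -24 0.83 3302
   yel -20 3.17 13138
   yel -16 -0.52 16379
   yel -12 0.26 23105
   yel -8 11.85 5499
   yel -4 29.17 284
   red -52 -9.87 2030
   red -48 -1.88 20601
   red -44 -0.27 18627
   red -40 0.53 7704
   red -36 0.3 2313
   red -32 0.98 343
```

The top camera gives about −0.9 mm by strips and the scene camera within 1 mm. I'll back the finger off, lift along the normal and check with the closer wrist camera.

```bash
python3 -m crank '[{"dx":0.042,"dy":-0.297,"dz":0,"ax":0,"ay":0,"az":0,"gripper":-0.3},{"dx":0.056,"dy":-0.396,"dz":0,"ax":0,"ay":0,"az":0,"gripper":-0.3},{"dx":0,"dy":0,"dz":0,"ax":0,"ay":0,"az":0,"gripper":-0.3},{"dx":-0.7,"dy":-0.1,"dz":1.0,"ax":0,"ay":0,"az":0,"gripper":-0.3},{"dx":-1.25,"dy":-0.18,"dz":1.8,"ax":0,"ay":0,"az":0,"gripper":-0.3},{"dx":-1.25,"dy":-0.18,"dz":1.8,"ax":0,"ay":0,"az":0,"gripper":-0.3},{"dx":-1.25,"dy":-0.18,"dz":1.8,"ax":0,"ay":0,"az":0,"gripper":-0.3},{"dx":-1.25,"dy":-0.18,"dz":1.8,"ax":0,"ay":0,"az":0,"gripper":0.1},{"dx":-1.25,"dy":-0.18,"dz":1.8,"ax":0,"ay":0,"az":0,"gripper":0.1},{"dx":-1.25,"dy":-0.18,"dz":1.8,"ax":0,"ay":0,"az":0,"gripper":0.1},{"dx":-1.25,"dy":-0.18,"dz":1.8,"ax":0,"ay":0,"az":0,"gripper":0.1},{"dx":0,"dy":0,"dz":0,"ax":0,"ay":0,"az":0,"gripper":0.1},{"dx":0,"dy":0,"dz":0,"ax":0,"ay":0,"az":0,"gripper":0.1}]'
python3 -c "
from strip import *
print(o['qpos'])
S={'yel':(-32,0,4),'red':(-52,-20,4)}
print('top');strips(r.capture('top'),(244,264,138,162),S)
w=r.capture('wrist'); cv2.imwrite('pics/w9.png',w['img'])
print(r.spot_point(w,'pointer')[:1],r.spot_point(w,'mark_line')[:1],r.spot_point(w,'button_top')[:1])
a_=cv2.resize(w['img'],(400,300)); b_=cv2.resize(w['img'][300:384,206:318],(400,300),interpolation=2); cv2.imwrite('pics/g9.png',np.hstack([a_,b_]))"
```

```text
t: 18.7
position: [586.3, 12.9, 193.9]
tcp_rot: [-0.65, -0.223, -0.196, 0.7]
force: [-0.4, -0.4, 0.4]
finger_gap: 0.554
t 18.7 proj y 2.943449673697847 height 157.65685643499538 skirt x -38.98332147687586 F [-0.377 -0.422  0.376] gap 47.12145097539131 rotleft [-0.056 -0.012  0.083]
[-0.171  0.09   2.03   0.395  0.469 -2.084]
top
   yel -20 -0.47 291
   yel -16 0.05 734
   yel -12 -0.32 3202
   yel -8 -0.02 4283
   yel -4 -0.28 910
   red -48 0.85 2664
   red -44 0.71 5208
   red -40 0.89 3549
   red -36 0.69 733
[{'location': [0.7737, 0.515], 'score': 0.56}] [{'location': [0.7576, 0.5201], 'score': 0.73}] [{'location': [0.4372, 0.2926], 'score': 0.97}]
```

View pics/g9.png

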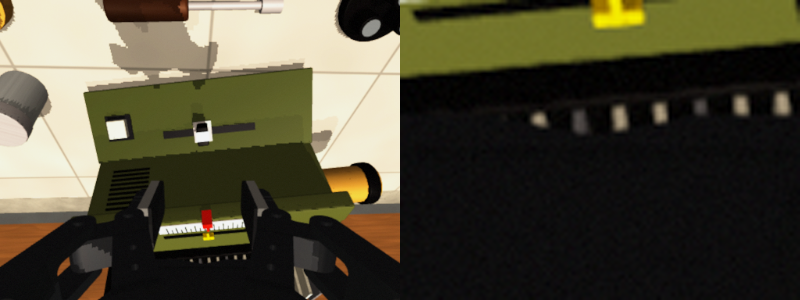

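The wrist view shows the red mark at about (207,218) and the yellow pointer at (208,235), nearly in line. I'll put numbers on that and locate the button.

```bash
python3 -c "
from strip import *
w=r.capture('wrist')
strips(w,(245,290,262,312),{'yel':(-40,10,4),'red':(-60,-10,4)})
# skirt yaw check via scale direction: refit yaw from lip edge
P0=skirt(-60,0,14)
for p in r.spot_point(w,'button_top')[:1]:
    oo,d=ray(w,p['location']); P=oo+d*((P0-oo)@N)/(d@N); print('btn',P,inp(P))
    Q=skirt(-54,-107,14); print('nominal',Q)
c=r.capture('top');s=r.capture('scene')
rs=[ray(k,r.spot_point(k,'button_top')[0]['location']) for k in(c,s)]+[(oo,d)]
P=tri(rs);print('tri3',P,inp(P),[round(float(np.linalg.norm(np.cross(d,P-o_))),1) for o_,d in rs])
n=np.array([-np.sin(a),0,np.cos(a)]);print('h over skirt',(inp(P)-[-100,0,22])@n)
"
```

```text
t 18.95 proj y 3.100213752758304 height 156.3537420043445 skirt x -39.879116308477904 F [ 0.016  0.214 -0.159] gap 47.03175372043395 rotleft [-0.056 -0.015  0.083]
   yel -28 1.12 20603
   yel -24 -0.7 15276
   yel -20 -0.78 34795
   yel -16 -0.53 46448
   yel -12 -0.51 76803
   yel -8 -0.64 96201
   yel -4 -0.74 78787
   yel 0 -0.62 35209
   yel 4 5.06 21740
   yel 8 12.51 8653
   red -60 0.87 58422
   red -56 0.68 56554
   red -52 0.53 55308
   red -48 0.52 51250
   red -44 0.35 73129
   red -40 0.33 77725
   red -36 0.27 48847
   red -32 0.33 18567
   red -28 0.23 13697
   red -24 -0.61 2080
   red -20 -0.98 3570
   red -16 -1.17 3201
   red -12 -0.72 1639
btn [666.278 -87.596  64.073] [ -64.322 -107.738   64.073]
nominal [668.444 -86.544  65.678]
tri3 [671.099 -83.342  64.162] [ -58.953 -104.201   64.162] [8.5, 3.7, 6.1]
h over skirt 10.993662391687808
```

The wrist camera puts the pointer 0.9 mm short of the mark and the top camera 1.0 mm, so it stays there. Now the button: shut the fingers, add about 0.4 rad about the tool axis to keep joint 6 in range, and stand off above the button.

```bash
python3 -m crank '[{"dx":0.92,"dy":-1.73,"dz":-1.53,"ax":0.076,"ay":0.004,"az":-0.109,"gripper":-1},{"dx":0.92,"dy":-1.73,"dz":-1.53,"ax":0.076,"ay":0.011,"az":-0.109,"gripper":-1},{"dx":0.92,"dy":-1.73,"dz":-1.53,"ax":0.076,"ay":0.011,"az":-0.109,"gripper":-1},{"dx":0.92,"dy":-1.73,"dz":-1.53,"ax":0,"ay":0,"az":0,"gripper":-1},{"dx":0.92,"dy":-1.73,"dz":-1.53,"ax":0,"ay":0,"az":0,"gripper":-1},{"dx":0.92,"dy":-1.73,"dz":-1.53,"ax":0,"ay":0,"az":0,"gripper":-1},{"dx":0,"dy":0,"dz":0,"ax":0,"ay":0,"az":0,"gripper":-1},{"dx":0,"dy":0,"dz":0,"ax":0,"ay":0,"az":0,"gripper":-1}]'
python3 -c "
from st import *
print(o['qpos'], 'tool dir err',np.cross(-R0.as_matrix()[:,1],N))
w=r.capture('wrist')
P0=skirt(-60,0,14)
for p in r.spot_point(w,'button_top')[:1]:
    oo,d=ray(w,p['location']); P=oo+d*((P0-oo)@N)/(d@N); print('btn',p,P,inp(P)); D=P-o['position']; print('delta',D,'alongN',D@N,'lateral',D-(D@N)*N)
a_=cv2.resize(w['img'],(800,600)); cv2.imwrite('pics/g10.png',a_)"
```

```text
t: 20.05
position: [641.2, -91.0, 101.1]
tcp_rot: [-0.596, -0.081, -0.323, 0.731]
force: [0.1, 0.2, 0.2]
finger_gap: -0.001
t 20.05 proj y -107.59076269895799 height 58.83024172324813 skirt x -55.887271291111475 F [0.099 0.189 0.213] gap -0.05583628876011655 rotleft [-0.285 -0.041  0.411]
[-0.389  0.332  2.024  0.899  0.379 -2.379] tool dir err [-0.    -0.001 -0.   ]
btn {'location': [0.5247, 0.507], 'score': 0.76} [666.763 -87.159  64.452] [ -63.78  -107.373   64.452]
delta [ 25.566   3.834 -36.627] alongN -44.83024172324811 lateral [0.105 0.234 0.096]
```

View pics/g10.png

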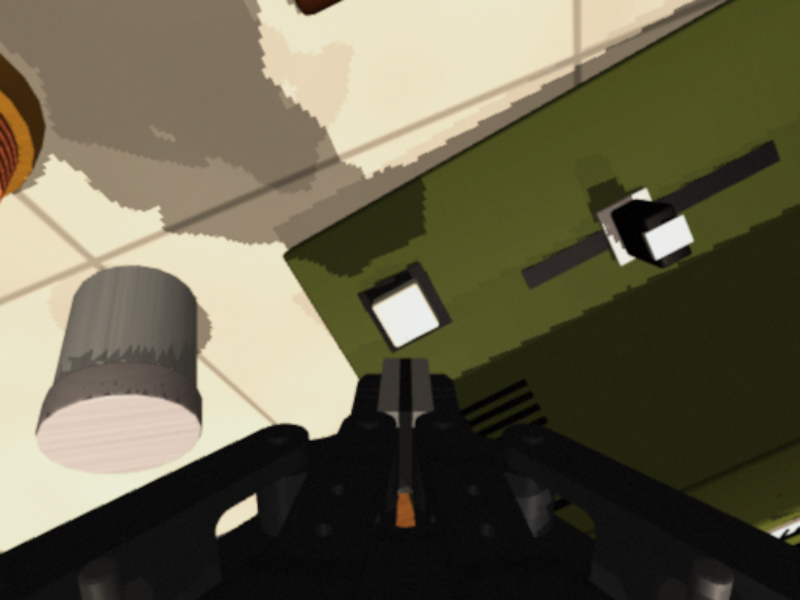

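The button at (405,315) lies in line with the shut fingertips, and the canister is well clear. I'll lower towards it.

```bash
python3 -m crank '[{"dx":0.682,"dy":0.096,"dz":-0.983,"ax":0,"ay":0,"az":0,"gripper":-1},{"dx":0.682,"dy":0.096,"dz":-0.983,"ax":0,"ay":0,"az":0,"gripper":-1},{"dx":0.682,"dy":0.096,"dz":-0.983,"ax":0,"ay":0,"az":0,"gripper":-1},{"dx":0,"dy":0,"dz":0,"ax":0,"ay":0,"az":0,"gripper":-1},{"dx":0,"dy":0,"dz":0,"ax":0,"ay":0,"az":0,"gripper":-1}]' | grep force; python3 -c "
from st import *
print(o['qpos'])"
for i in 1 2; do :; done; python3 -m crank '[{"dx":0.17,"dy":0.024,"dz":-0.246,"ax":0,"ay":0,"az":0,"gripper":-1},{"dx":0.17,"dy":0.024,"dz":-0.246,"ax":0,"ay":0,"az":0,"gripper":-1},{"dx":0.17,"dy":0.024,"dz":-0.246,"ax":0,"ay":0,"az":0,"gripper":-1},{"dx":0,"dy":0,"dz":0,"ax":0,"ay":0,"az":0,"gripper":-1}]' | grep force; python3 -c "
from st import *
print('FN',o['force']@N)"
```

```text
force: [0.3, 0.0, 0.7]
t 20.65 proj y -106.64338953185006 height 23.738149473343608 skirt x -55.16177174793843 F [0.258 0.002 0.734] gap -0.009281727012832081 rotleft [-0.284 -0.039  0.408]
[-0.365  0.401  2.016  1.032  0.33  -2.504]
force: [-0.8, 0.1, 0.4]
t 21.05 proj y -107.62159142924587 height 13.945435445769444 skirt x -55.45934733287133 F [-0.755  0.102  0.436] gap 0.2135162218845158 rotleft [-0.284 -0.04   0.41 ]
FN 0.7777691168459023
```

```bash
python3 -m crank '[{"dx":0.17,"dy":0.024,"dz":-0.246,"ax":0,"ay":0,"az":0,"gripper":-1},{"dx":0,"dy":0,"dz":0,"ax":0,"ay":0,"az":0,"gripper":-1}]' | grep force; python3 -c "
from st import *
print('FN',o['force']@N)"; python3 -m crank '[{"dx":0.17,"dy":0.024,"dz":-0.246,"ax":0,"ay":0,"az":0,"gripper":-1},{"dx":0,"dy":0,"dz":0,"ax":0,"ay":0,"az":0,"gripper":-1}]' | grep force; python3 -c "
from st import *
print('FN',o['force']@N)"
```

```text
force: [1.2, -0.3, -0.5]
t 21.25 proj y -107.68250710189048 height 10.848604323190152 skirt x -55.54801966500423 F [ 1.235 -0.346 -0.55 ] gap 0.2342213036738301 rotleft [-0.284 -0.04   0.41 ]
FN -1.124164969809301
force: [-0.1, 0.5, 0.5]
t 21.45 proj y -107.63750462602069 height 7.827414795227016 skirt x -55.515562363118406 F [-0.11   0.511  0.514] gap -0.038781026583062365 rotleft [-0.284 -0.04   0.41 ]
FN 0.4427263710893317
```

```bash
for k in 1; do python3 -m crank '[{"dx":0.114,"dy":0.016,"dz":-0.164,"ax":0,"ay":0,"az":0,"gripper":-1},{"dx":0,"dy":0,"dz":0,"ax":0,"ay":0,"az":0,"gripper":-1}]' | grep force; python3 -c "
from st import *
print('FN',o['force']@N)"; python3 -m crank '[{"dx":0.114,"dy":0.016,"dz":-0.164,"ax":0,"ay":0,"az":0,"gripper":-1},{"dx":0,"dy":0,"dz":0,"ax":0,"ay":0,"az":0,"gripper":-1}]' | grep force; python3 -c "
from st import *
print('FN',o['force']@N)"; python3 -m crank '[{"dx":0.114,"dy":0.016,"dz":-0.164,"ax":0,"ay":0,"az":0,"gripper":-1},{"dx":0,"dy":0,"dz":0,"ax":0,"ay":0,"az":0,"gripper":-1}]' | grep force; python3 -c "
from st import *
print('FN',o['force']@N)"; done
```

```text
force: [-0.1, 0.4, 0.0]
t 21.65 proj y -107.58178057739227 height 5.937237368642695 skirt x -55.50140120369339 F [-0.095  0.39   0.043] gap -0.05671167749530561 rotleft [-0.284 -0.04   0.41 ]
FN 0.057925864262030655
force: [-0.6, -0.2, 0.2]
t 21.85 proj y -107.61876211835269 height 3.960669113007731 skirt x -55.449014751005585 F [-0.637 -0.193  0.167] gap -0.09228529414176906 rotleft [-0.284 -0.04   0.41 ]
FN 0.5140412377271578
force: [-0.7, 0.1, 0.3]
t 22.05 proj y -107.60304944610805 height 1.9554319403914584 skirt x -55.43307986877579 F [-0.735  0.145  0.285] gap 0.049013020491711315 rotleft [-0.284 -0.04   0.41 ]
FN 0.6389537983112612
```

```bash
python3 -m crank '[{"dx":0.114,"dy":0.016,"dz":-0.164,"ax":0,"ay":0,"az":0,"gripper":-1},{"dx":0.057,"dy":0.008,"dz":-0.082,"ax":0,"ay":0,"az":0,"gripper":-1},{"dx":0,"dy":0,"dz":0,"ax":0,"ay":0,"az":0,"gripper":-1}]' | grep force; python3 -c "
from st import *
print('FN',o['force']@N,o['qpos'])
c=r.capture('scene');w=r.capture('wrist')
for k in(c,w):
  print(r.spot_point(k,'button_top')[:1],np.array(proj(k,o['position']))/[512,384])"
python3 -m crank '[{"dx":0.114,"dy":0.016,"dz":-0.164,"ax":0,"ay":0,"az":0,"gripper":-1},{"dx":0.057,"dy":0.008,"dz":-0.082,"ax":0,"ay":0,"az":0,"gripper":-1},{"dx":0,"dy":0,"dz":0,"ax":0,"ay":0,"az":0,"gripper":-1}]' | grep force; python3 -c "
from st import *
print('FN',o['force']@N)"; 
```

```text
force: [0.9, 0.0, -0.5]
t 22.35 proj y -107.60827382636788 height -1.0366759016280502 skirt x -55.4725275603157 F [ 0.901  0.022 -0.534] gap 0.30713469239859964 rotleft [-0.284 -0.04   0.41 ]
FN -0.9507820930043199 [-0.351  0.449  2.007  1.135  0.303 -2.6  ]
[{'location': [0.6909, 0.5723], 'score': 0.75}] [0.581 0.698]
[{'location': [0.6094, 0.4961], 'score': 0.58}] [0.506 0.583]
force: [0.5, 0.4, -0.9]
t 22.85 proj y -107.58976504615408 height -4.054200835968507 skirt x -55.469408865478826 F [ 0.519  0.39  -0.876] gap -0.30061349826337536 rotleft [-0.284 -0.04   0.41 ]
FN -1.0432724082930673
```

Still no contact, and the picture views are used up. I'll print a small brightness map of the wrist image around the tip and button.

```bash
python3 -c "
from st import *
w=r.capture('wrist');im=w['img']; g=im[190:290,205:311]
hsv=cv2.cvtColor(g,cv2.COLOR_BGR2HSV)
for i in range(0,100,3):
    row=''
    for j in range(0,106,2):
        h,s,v=hsv[i,j]; row+= 'W' if v>170 and s<60 else ('o' if s>90 and v>40 else ('#' if v<40 else ('g' if v<110 else '+')))
    print(190+i,row)
for x in(-12,12):
  for y in(-12,12):
    print(proj(w,skirt(-55.5,-107.5,14)+x*U+y*Y))
print('TCP',proj(w,o['position']))
"
```

```text
t 22.85 proj y -107.58976504615408 height -4.054200835968507 skirt x -55.469408865478826 F [ 0.519  0.39  -0.876] gap -0.30061349826337536 rotleft [-0.284 -0.04   0.41 ]
190 ggggoooooogoogooogoooooooooooo####ooooooooooooooooooo
193 #gooooooogooooogoooogogoooo########oooooooooooooooooo
196 ogogooooogogooooooooooog############ooooooooooooooooo
199 ooooo##o##ooooooooooog###############oooooooooooooooo
202 ooooo#oooooooooooo############gg######ooooooooooooooo
205 ooooooooooooooo############gggggg#####ooooooooooooooo
208 ooooooooooooo###########ggggggg+gg#####oooooooooooooo
211 oooooooooo############gggggg++WW+gg###ggooooooooooooo
214 ooooooo############gggggg++WWWWW++ggggggooooooooooooo
217 ooooooo########ggggggg++++++WW++W++ggggggoooooooooooo
220 oooooooo#####gggggg++++++++++WWWWW++ggggggooooooooooo
223 ooooooooo####ggg++++++++++WWWWWWWWW+gggggggoooooooooo
226 oooooooooo##g+++++++++++++WWWW+WWWWW++ggggggooooooooo
229 ooooooooooo#g++++++++gggg+gggg++++WWWW+ggggggoooooooo
232 oooooooooooo#g++++WWgggggg###ggggg+WWWWggggggoooooooo
235 ooooooooooooo#g+WWWWgggggg###ggggggWWWWWggggggooooooo
23
[... 667 characters left out ...]
##gg#################ooooo
274 WWWW+o###########################################oooo
277 WWWWWg############################################ooo
280 +g###################################################
283 #####################################################
286 #####################################################
289 #####################################################
(np.float64(228.1829464041313), np.float64(227.5222959111511))
(np.float64(268.58833474324166), np.float64(206.52075320201288))
(np.float64(250.51120171369777), np.float64(263.94988629199577))
(np.float64(289.9957481134719), np.float64(244.28804381775288))
TCP (np.float64(259.19622305565935), np.float64(223.79607697854217))
```

The fingertip's front edge (row 230) hides the middle of the button. By perspective the real tip sits about 30–35 mm behind the reported TCP, which also fits the earlier miss and leaves roughly 15 mm to go. I'll turn joint 6 away from its limit again and continue in small steps.

```bash
python3 -m crank '[{"dx":0.114,"dy":0.016,"dz":-0.164,"ax":0.057,"ay":0.008,"az":-0.082,"gripper":-1},{"dx":0.114,"dy":0.016,"dz":-0.164,"ax":0.057,"ay":0.008,"az":-0.082,"gripper":-1},{"dx":0.114,"dy":0.016,"dz":-0.164,"ax":0,"ay":0,"az":0,"gripper":-1},{"dx":0,"dy":0,"dz":0,"ax":0,"ay":0,"az":0,"gripper":-1}]' | grep force; python3 -c "
from st import *
print('FN',o['force']@N,o['qpos'])"
python3 -m crank '[{"dx":0.114,"dy":0.016,"dz":-0.164,"ax":0,"ay":0,"az":0,"gripper":-1},{"dx":0.057,"dy":0.008,"dz":-0.082,"ax":0,"ay":0,"az":0,"gripper":-1},{"dx":0,"dy":0,"dz":0,"ax":0,"ay":0,"az":0,"gripper":-1}]' | grep force; python3 -c "
from st import *
print('FN',o['force']@N)"; python3 -m crank '[{"dx":0.114,"dy":0.016,"dz":-0.164,"ax":0,"ay":0,"az":0,"gripper":-1},{"dx":0,"dy":0,"dz":0,"ax":0,"ay":0,"az":0,"gripper":-1}]' | grep force; python3 -c "
from st import *
print('FN',o['force']@N)"; 
```

```text
force: [-0.0, -0.2, -0.4]
t 23.3 proj y -107.62183750463508 height -10.07171430194604 skirt x -55.446618685200605 F [-0.04  -0.225 -0.395] gap -0.11069863316480513 rotleft [-0.397 -0.056  0.572]
FN -0.282976667624579 [-0.346  0.467  2.003  1.175  0.295 -2.44 ]
force: [-0.3, 1.0, -0.8]
t 23.6 proj y -107.59976737994734 height -13.016377092782363 skirt x -55.4310397539328 F [-0.349  1.006 -0.767] gap -0.1271330416703572 rotleft [-0.398 -0.056  0.573]
FN -0.5105245807614223
force: [-0.4, -1.0, -0.6]
t 23.8 proj y -107.64906444661113 height -15.066735221830806 skirt x -55.42262607059479 F [-0.352 -1.043 -0.58 ] gap 0.09006415838833211 rotleft [-0.398 -0.056  0.574]
FN -0.19134409672252317
```

```bash
python3 -m crank '[{"dx":0.114,"dy":0.016,"dz":-0.164,"ax":0,"ay":0,"az":0,"gripper":-1},{"dx":0,"dy":0,"dz":0,"ax":0,"ay":0,"az":0,"gripper":-1}]' | grep force; python3 -c "
from st import *
print('FN',o['force']@N)"; python3 -m crank '[{"dx":0.114,"dy":0.016,"dz":-0.164,"ax":0,"ay":0,"az":0,"gripper":-1},{"dx":0,"dy":0,"dz":0,"ax":0,"ay":0,"az":0,"gripper":-1}]' | grep force; python3 -c "
from st import *
print('FN',o['force']@N)
w=r.capture('wrist');im=w['img']; g=im[200:270,215:305]
hsv=cv2.cvtColor(g,cv2.COLOR_BGR2HSV)
for i in range(0,70,4):
    row=''
    for j in range(0,90,2):
        h,s,v=hsv[i,j]; row+= 'W' if v>170 and s<60 else ('o' if s>90 and v>40 else ('#' if v<40 else ('g' if v<110 else '+')))
    print(200+i,row)
for x in(-12,12):
  for y in(-12,12):
    print(np.round(proj(w,skirt(-55.5,-107.5,14)+x*U+y*Y)))
"
```

```text
force: [0.4, 0.2, 0.5]
t 24.0 proj y -107.60920900656873 height -17.11814200816374 skirt x -55.42650746950538 F [0.448 0.228 0.521] gap -0.058163540530682616 rotleft [-0.398 -0.056  0.574]
FN 0.15432944526182146
force: [-0.1, 0.3, -1.1]
t 24.2 proj y -107.61320701342669 height -19.099474840324827 skirt x -55.453094024603274 F [-0.088  0.337 -1.055] gap -0.06855527105583967 rotleft [-0.398 -0.056  0.574]
FN -0.8415346199745667
200 oooooooooooooooooooo########ooooooooooooooooo
204 ooooooooooooooooo############oooooooooooooooo
208 ooooooooooooooo################oooooooooooooo
212 oooooooooooo#########ggggg#######oooooooooooo
216 oooooooooo#########ggggggggg#######oooooooooo
220 ooooooo#########ggggg+++++ggg#######ooooooooo
224 ooooo#########gggg++++++++++ggg#######ooooooo
228 oo#########ggggg++++++++++++++ggg#######ooooo
232 #########gggg++gggggg###gggggg++ggg##ggg#oooo
236 o######gggg++++gggggg###ggggggWW++ggg#gggg#oo
240 ooo###gggg#####gggggg###gggggg######ggg#gggg#
244 oooog#+g######ggggggg###ggggggg#######gggggoo
248 ooooooo#######ggggggg###ggggggg#######g#ooooo
252 ooooooo#######ggggggg###ggggggg########oooooo
256 oooooo########gggggg#####gggggg########oooooo
260 oooooo########gggggg#####ggggggg#######oooooo
264 ooooo###########g+++g###g+++gg##########ooooo
268 ooo################+g###g+################ooo
[224. 246.]
[262. 215.]
[257. 280.]
[294. 251.]
```

```bash
for i in 1; do python3 -m crank '[{"dx":0.114,"dy":0.016,"dz":-0.164,"ax":0,"ay":0,"az":0,"gripper":-1},{"dx":0,"dy":0,"dz":0,"ax":0,"ay":0,"az":0,"gripper":-1}]' | grep force; python3 -c "
from st import *
print('FN',o['force']@N)"; python3 -m crank '[{"dx":0.114,"dy":0.016,"dz":-0.164,"ax":0,"ay":0,"az":0,"gripper":-1},{"dx":0,"dy":0,"dz":0,"ax":0,"ay":0,"az":0,"gripper":-1}]' | grep force; python3 -c "
from st import *
print('FN',o['force']@N,o['qpos'])"; done
```

```text
force: [-0.4, 0.3, 2.1]
t 24.45 proj y -107.65743126801243 height -21.044970814550492 skirt x -55.35961833491154 F [-0.421  0.278  2.089] gap -0.14198363789228693 rotleft [-0.398 -0.056  0.574]
FN 1.9282846846538972
force: [-1.3, 0.3, 1.3]
t 24.65 proj y -107.62464499752885 height -22.989839701824 skirt x -55.35212531525052 F [-1.337  0.318  1.348] gap -0.037549094990196846 rotleft [-0.398 -0.055  0.574]
FN 1.8379323194091761 [-0.339  0.492  1.997  1.235  0.284 -2.494]
```

Contact at about −20 mm (1.9 N). I'll keep pressing until the force shows the end stop, well past 4 N.

```bash
for i in 1; do python3 -m crank '[{"dx":0.114,"dy":0.016,"dz":-0.164,"ax":0,"ay":0,"az":0,"gripper":-1},{"dx":0,"dy":0,"dz":0,"ax":0,"ay":0,"az":0,"gripper":-1}]' | grep force; python3 -c "
from st import *
print('FN',o['force']@N)"; python3 -m crank '[{"dx":0.085,"dy":0.012,"dz":-0.123,"ax":0,"ay":0,"az":0,"gripper":-1},{"dx":0,"dy":0,"dz":0,"ax":0,"ay":0,"az":0,"gripper":-1}]' | grep force; python3 -c "
from st import *
print('FN',o['force']@N)"; done
```

```text
force: [-0.7, -0.8, 2.4]
t 24.85 proj y -107.60186835734632 height -24.964928556941093 skirt x -55.3480243678257 F [-0.741 -0.777  2.361] gap -0.06250333528471903 rotleft [-0.398 -0.055  0.574]
FN 2.4173468841615233
force: [-1.6, 0.9, 4.1]
t 25.05 proj y -107.60144141188992 height -26.43987193315511 skirt x -55.366226358184434 F [-1.57   0.941  4.058] gap 0.2271100571839649 rotleft [-0.398 -0.055  0.574]
FN 4.1404424960221755
```

```bash
python3 -m crank '[{"dx":0.057,"dy":0.008,"dz":-0.082,"ax":0,"ay":0,"az":0,"gripper":-1},{"dx":0,"dy":0,"dz":0,"ax":0,"ay":0,"az":0,"gripper":-1}]' | grep force; python3 -c "
from st import *
print('FN',o['force']@N)"; python3 -m crank '[{"dx":0.034,"dy":0.005,"dz":-0.05,"ax":0,"ay":0,"az":0,"gripper":-1},{"dx":0,"dy":0,"dz":0,"ax":0,"ay":0,"az":0,"gripper":-1}]' | grep force; python3 -c "
from st import *
print('FN',o['force']@N)"
```

```text
force: [-5.6, 0.1, 8.0]
t 25.25 proj y -107.6610237190267 height -26.70346616141251 skirt x -55.32793868284871 F [-5.61   0.079  8.029] gap 0.16190118743551207 rotleft [-0.398 -0.055  0.574]
FN 9.756796556672885
force: [-8.8, -1.3, 13.2]
t 25.45 proj y -107.62660775794605 height -26.825505519129454 skirt x -55.347563420266965 F [-8.803 -1.27  13.216] gap 0.10414071472428317 rotleft [-0.398 -0.055  0.574]
FN 15.92743704616796
```

The force climbs steeply to 16 N with no further travel, so the button is fully in after about 6 mm. I'll release along the normal, check the pointer, the tab and the loose things, then hand in.

```bash
python3 -m crank '[{"dx":-0.23,"dy":-0.03,"dz":0.33,"ax":0,"ay":0,"az":0,"gripper":-1},{"dx":-0.57,"dy":-0.08,"dz":0.82,"ax":0,"ay":0,"az":0,"gripper":-1},{"dx":-1.25,"dy":-0.18,"dz":1.8,"ax":0,"ay":0,"az":0,"gripper":-1},{"dx":-1.25,"dy":-0.18,"dz":1.8,"ax":0,"ay":0,"az":0,"gripper":-1},{"dx":-1.25,"dy":-0.18,"dz":1.8,"ax":0,"ay":0,"az":0,"gripper":-1},{"dx":-1.25,"dy":-0.18,"dz":1.8,"ax":0,"ay":0,"az":0,"gripper":-1},{"dx":-1.25,"dy":-0.18,"dz":1.8,"ax":0,"ay":0,"az":0,"gripper":-1},{"dx":-1.25,"dy":-0.18,"dz":1.8,"ax":0,"ay":0,"az":0,"gripper":-1},{"dx":0,"dy":0,"dz":0,"ax":0,"ay":0,"az":0,"gripper":-1},{"dx":0,"dy":0,"dz":0,"ax":0,"ay":0,"az":0,"gripper":-1}]' | grep force
python3 -c "
from strip import *
c=r.capture('top');s=r.capture('scene');w=r.capture('wrist')
S={'yel':(-20,0,4),'red':(-48,-32,4)}
strips(c,(244,264,138,162),S)
for k in['canister','helix','turret','nut_driver']:
    P=tri([ray(x,r.spot_point(x,k)[0]['location']) for x in(c,s)]);print(k,P)
for k,h in(('tab_grip',24),('button_top',14)):
  for p in r.spot_point(w,k)[:1]:
    oo,d=ray(w,p['location']);P=inp(oo+d*((skirt(-60,0,h)-oo)@N)/(d@N));print(k,p['score'],P)"
```

```text
force: [-0.2, 0.6, 0.4]
t 26.45 proj y -108.0542466639328 height 118.04192903072644 skirt x -55.208106827561664 F [-0.233  0.629  0.431] gap 0.15045166936813634 rotleft [-0.398 -0.054  0.574]
   yel -20 -0.33 276
   yel -16 -0.0 746
   yel -12 -0.16 3174
   yel -8 -0.06 4629
   yel -4 -0.28 973
   red -48 0.87 2669
   red -44 0.77 5236
   red -40 0.84 3633
   red -36 0.65 830Traceback (most recent call last):
  File "<string>", line 7, in <module>
    P=tri([ray(x,r.spot_point(x,k)[0]['location']) for x in(c,s)]);print(k,P)
                 ~~~~~~~~~~~~~~~~~^^^
IndexError: list index out of range
```

```bash
python3 -c "
from strip import *
c=r.capture('top');s=r.capture('scene');w=r.capture('wrist')
for k in['canister','helix','turret','nut_driver']:
    for x in(c,s):
        for p in r.spot_point(x,k)[:1]: print(k,round(p['score'],2),onz(x,p['location'],0))
for k,h in(('tab_grip',24),('button_top',14)):
  for p in r.spot_point(w,k)[:1]:
    oo,d=ray(w,p['location']);P=inp(oo+d*((skirt(-60,0,h)-oo)@N)/(d@N));print(k,p['score'],P)
r.close_job()"
```

```text
t 26.65 proj y -107.48991354675368 height 116.90021781613707 skirt x -56.102515746668985 F [ 1.016  0.479 -0.817] gap -0.20831855872194574 rotleft [-0.398 -0.057  0.574]
canister 0.84 [ 653.875 -218.352    0.   ]
canister 0.92 [ 654.645 -217.038    0.   ]
helix 0.68 [ 530.477 -208.694    0.   ]
helix 0.69 [527.833 197.142   0.   ]
turret 0.83 [527.777 212.667   0.   ]
turret 0.82 [522.042 204.145   0.   ]
nut_driver 0.93 [534.278  23.377   0.   ]
nut_driver 0.7 [539.516   1.707   0.   ]
tab_grip 0.67 [-55.806   0.712  82.243]
button_top 0.88 [ -61.092 -108.432   66.335]
the job is handed in; nothing more can be done
```

The lens is set to the mark and the setting stored, and the job is handed in at about 27 s.

**What I did**
- I pushed the tab towards the button end until the pointer stood about 14–17 mm short of the mark.
- I then brought it outwards with one finger to the mark. The push was still about 3–4 N when I stopped, so the play was taken up outwards.
- I backed the finger off and pressed the button until it hit its stop, with the force rising steeply from 4 to 16 N. Then I withdrew clear.

**Last checks**
- **Pointer:** the top camera put it about 0.9 mm short of the mark both before and after the press. The wrist camera also gave 0.9 mm before the press. Half a division is 2.5 mm.
- **Button:** I felt it go fully in, but its return was only seen as a detection back at its normal place.
- **Loose things:** the canister and turret show no clear shift. For the nut driver the two cameras put it about 20 mm apart (the top reading 12 mm from the first fix), and for the helix the scene camera reported the turret's spot. I put these down to detection errors, since the arm felt no contact there.

**What failed or disagreed**
- **First move:** it was refused because of incomplete rows.
- **First push:** it missed, because the fingertips sit about 30–35 mm behind the reported TCP. I found the right depth by touch.
- **Joint 6:** it read -2.683 against a limit of -2.68 during the inward push, so it may count as just past its range. I turned the tool to free it.
- **Tab position:** the last network reading put the tab at y = 0.7 mm, where about 4 mm was expected if the play is taken up outwards. That reading is good to only a few millimetres, so I relied on the contact force instead.

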